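# Snap a grease coupler onto a tilted nipple and hold it home

### The job

Pick up the grease coupler and push it squarely, in line with the nipple, onto the tilted button-head nipple of the bearing block until it snaps over the head. Keep pushing against the coupler's inner spring until its mouth sits fully home on the boss, and finish still gripping the coupler and holding it pressed home there. Leave the other things on the bench where they are.

Things in the scene. Friction and masses are not known exactly. Their poses are not given: they have to be found in the camera images.
- coupler_center (a point): The loose grease coupler, bare steel and aluminium, about 0.28 kg, 88 mm tall, standing upright on its mouth at the start. This point is half-way up, on its axis, 44 mm above the mouth; z runs along the axis from mouth to grip, x and y are square to the flats of the grip.
- coupler_grip (a point): Middle of the coupler's square grip, where it is held: 30 x 30 mm, from 41 to 85 mm above the mouth (this point: 63 mm), with a small hex stub on top. Below the grip is a round collar 48 mm across, from 35 to 41 mm, that fingertips may bear on, then the round nose, 36 mm thick, flaring to 42 mm at the mouth. Same axes as coupler_center.
- coupler_mouth (a point): Middle of the coupler's mouth, at its lower end. The mouth is a funnel 25 mm wide that narrows to a 19 mm bore within 5 mm; four sprung balls 8 mm inside the mouth snap behind the nipple's head, which takes about 10 N. Same axes as coupler_center.
- spring_cup (a joint): Travel of the sprung sealing cup inside the coupler's bore: 0 while nothing presses it, about 0.001 just after the snap, 0.007 m when the mouth sits home on the boss (about 11 N there, 1 N per mm).
- nipple: The steel button-head nipple, fixed on the round boss of the bearing block. Origin in the middle of the boss's flat face (40 mm across), where the coupler's mouth comes to sit; z points out along the nipple's axis, 25 degrees off the vertical. Neck 9 mm, head 16 mm thick, 9 mm at the tip, 24.5 mm above the boss. It snaps when the mouth is 6 to 7 mm above the boss.
- nipple_tip (a point): Middle of the nipple's tip, 24.5 mm out from the boss face on the nipple's axis.
- bearing_block: The grey pillow block that carries the nipple, bolted down: foot 150 x 46 x 16 mm, round housing 84 mm across with a steel shaft stub 96 mm long, 94 mm tall, with the boss a little higher. Origin in the middle of its underside, z up; the shaft runs along its y axis and the boss leans towards its -x.
- solder_spool: Bystander: spool of solder wire, 82 x 54 x 40 mm. Origin at the centre of its underside.
- tip_tinner: Bystander: small round tin, 38 mm across, 19 mm high. Origin at the centre of its underside.
- flux_jar: Bystander: small brown jar with a white cap, 44 mm across, 47 mm high. Origin at the centre of its underside.
Things that resemble listed ones, but are neither listed nor needed, are in the scene too. There is more than one size of the part that bears coupler_center; the job needs the smallest.

How it is judged (in metres and radians):
On the way, in this order (a step that is already met when the one before it is completed fails the run):
1. the coupler is lifted clear of the bench in the gripper (height (world z) of coupler_center above 0.075 m and contact force between the fingers and coupler above 2 N), for 0.2 s.
2. the coupler is over the nipple's head, past the snap (z of nipple_tip in the frame of coupler_center above -0.027 m and x of coupler_center in the frame of nipple between -0.008 and 0.008 m and y of coupler_center in the frame of nipple between -0.008 and 0.008 m and value of joint spring_cup above 0.0003 m), for 0.1 s.
At the end, for the whole second after the job is handed in: The coupler is snapped on the nipple and still gripped, its cup pressed in more than 4.5 mm of 7 (mouth within about 2.5 mm of the boss), its axis within 0.1 rad of the nipple's and its centre within 5 mm of the nipple's axis, pressing on the nipple with more than 4 N, at rest (value of joint spring_cup above 0.0045 m and z of coupler_center in the frame of nipple below 0.0467 m and angle between the z axis of coupler_center and the z axis of nipple, either way round below 0.1 rad and x of coupler_center in the frame of nipple between -0.005 and 0.005 m and y of coupler_center in the frame of nipple between -0.005 and 0.005 m and contact force between the fingers and coupler above 2 N and contact force between coupler and nipple above 4 N and linear speed of coupler below 0.02 m/s); the arm keeps its last pose, push and grip.
It fails at once if a bystander is pushed away or knocked over (distance of any of solder_spool, tip_tinner, flux_jar from where it was at the start of the episode above 0.03 m or angle between flux_jar's own z axis and vertical above 0.6 rad).
It also fails if it takes over 32 s, if anything falls off the work surface, if the arm or the gripper's body presses on something with over 40 N, if the wrist force passes 120 N, or if a joint passes its speed limit or range.

### The arm

A 6-joint arm with a two-finger parallel gripper is mounted at the origin on a cart in front of the work surface, level with it; the furniture and walls round the work are solid. World frame = base frame: x ahead of the robot, y to its left, z up, the work surface at z = 0. Lengths are in mm, angles in rad, forces in N, time in s.
With the tool pointing down it reaches from about 350 to 950 mm from the base axis. Payload 17.4 kg.
Tool frame: the origin (TCP) lies between the finger pads; the fingertips stand 14 mm ahead of it and the grasp point (between the pads) lies 5 mm behind it (ctrl.tips_ahead is the distance from the TCP to the fingertips, in mm); x points along the fingers, z is the direction in which the jaws open and shut, and the axes are right-handed (so a half turn about x gives the same grasp; the last joint's range is limited). The gripper opens to 93 mm and grips with 3 to 60 N. Pads are 15 mm wide; open, the fingers measure 128 mm over their backs; the gripper's body (75 mm by 188 mm) begins 65 mm behind the grasp point.
Start: joints at [1.108, 0.116, 1.442, -0, 1.584, -0.038], TCP at [278.202, 615.009, 232.646] pointing down, gripper open.
Joint ranges: [-2.83, 2.83], [-0.83, 2.19], [0.07, 2.5], [-1.14, 4.28], [0.01, 3], [-2.97, 2.97]. Speed limits (rad/s): [1.89, 1.89, 2.22, 3.14, 3.14, 3.14].

### API

Orientations are given as a unit quaternion [x, y, z, w].
In Python, from rig import ctrl gives the robot as it stands.
- The arm moves only by the shell command python3 -m inch 'ROWS'. ROWS is text: rows parted by semicolons, each of 5 numbers parted by spaces: the shift along the tool's x, y, z in mm, then the turn about the tool's x in rad, then the finger opening in mm, from 0 to 93. In form: dx dy dz yaw grip; .... A call has 1 to 10 rows; each row shifts and turns the pose as measured when the row begins, along the tool's axes as they then stand; what a row does not reach is not made up. A row lasts 1/12 s, in which the tool goes at most 41.7 mm and 7.16 degrees, less where a joint would pass 70% of its speed; a pose out of reach is approached as far as the arm can. A call is refused whole if a number of a shift passes 41.7 or a number of a turn 0.125, either way. A call with a gripper value outside its range is refused whole. The fingers move at their own pace and stop on an object; the grip force is fixed at half the most. Time passes only in rows, so rows that do not move let the fingers close. It gives the time, the measured TCP pose, the force and the opening at its end, in the units of the state.
- ctrl.sense(): the state, without advancing time (a new reading comes with each control period).
- ctrl.grab_frame(name): name is "scene" or "top" or "wrist"; returns the picture (384x512x3 uint8, red, green, blue); there is no depth.
- ctrl.calibration(name): a dict with "intrinsics" (3x3 intrinsics, pixels), "dist" ([k1, k2, p1, p2, k3] as OpenCV has them; the pictures are not rectified), "world_to_cam" (4x4, takes a point from world to camera coordinates); the wrist camera has in their place "mount" (4x4, takes a point from camera to tool coordinates, whose origin is the TCP and whose axes are the tool frame's). Camera axes: x right, y down, z forward; pixel columns grow to the right and rows downward; lengths in mm; the calibration is good to about 2 mm. A picture is of the moment at which its call begins: read the wrist's pose just before it. calibration takes no time and is no camera call.
- ctrl.hand_in(): hands the job in, once; it reports no verdict.
The state is a dict: "clock": time; "q": joint angles; "joint_velocities": joint speeds; "tau": joint torques, N m; "eef_pos": TCP position; "tool_rot": TCP orientation; "ft_force": force on the tool from outside, world axes, zero at the start; "wrist_torque": the same for the moment, N m; "grip_width": finger opening in mm.
Only numpy, scipy, OpenCV 4.12 (cv2) and the standard library are available. Lean on these libraries where they do the work, as an engineer would, in place of code of your own. Each camera call takes 0.05 s, during which the arm holds its last target.

## Working session

There is one attempt and no reset: what is moved stays moved. The work goes in short steps, Python scripts to look and compute and a shell command to move; the robot and the scene stay as the last step left them, time stands still between calls to the robot, and variables do not carry over. Pictures are saved under pics/ and viewed, and the job is handed in when it is done.

```bash
ls; mkdir -p pics
python3 - <<'E'
from rig import ctrl
import cv2
from scipy.spatial.transform import Rotation as R
s=ctrl.sense();print(s)
print(R.from_quat(s['tool_rot']).as_matrix().round(3))
for n in("scene","top","wrist"):
    f=ctrl.grab_frame(n);cv2.imwrite(f"pics/a_{n}.png",f[:,:,::-1]);print(n,ctrl.calibration(n))
print(ctrl.tips_ahead)
E
```

```text
pics
{'clock': 0.0, 'q': array([ 1.10818513e+00,  1.16470425e-01,  1.44226231e+00,  8.33434276e-06,
        1.58400450e+00, -3.77899222e-02]), 'joint_velocities': array([ 0.00020696,  0.000334  ,  0.00159518, -0.00093415, -0.00016369,
        0.0015344 ]), 'tau': array([-2.01736816e-04, -7.21239924e+01, -6.22645354e+01,  7.81469420e-02,
        2.33726943e-02, -2.10775302e-04]), 'eef_pos': array([278.12120693, 614.83023311, 231.91750342]), 'tool_rot': array([-0.38355811,  0.59452073,  0.38315041,  0.59382156]), 'ft_force': array([0.403003  , 0.99279386, 0.23038929]), 'wrist_torque': array([-0.00879023, -0.00060078,  0.03720962]), 'grip_width': 93.13623075252544}
[[-0.001 -0.911  0.412]
 [-0.001  0.412  0.911]
 [-1.     0.    -0.001]]
scene {'intrinsics': array([[385.10357005,   0.        , 258.79175297],
       [  0.        , 385.10357005, 182.85530974],
       [  0.        ,   0.        ,   1.        ]]), 'dist': array([-0.12539471,  0.        ,  0.        ,  0.        ,  0.        ]), 'world_to_cam': array([[ 5.13457107e-01, -8.57940364e-01,  1.73242820e-02,
        -3.60318640e+02
[... 782 characters left out ...]
02],
       [ 0.00000000e+00,  0.00000000e+00,  0.00000000e+00,
         1.00000000e+00]])}
wrist {'intrinsics': array([[316.90414932,   0.        , 254.62151208],
       [  0.        , 316.90414932, 190.78748065],
       [  0.        ,   0.        ,   1.        ]]), 'dist': array([0.00528751, 0.        , 0.        , 0.        , 0.        ]), 'mount': array([[-1.41713647e-03, -2.47214748e-01,  9.68959679e-01,
        -1.52754310e+02],
       [-4.57168525e-04, -9.68960391e-01, -2.47215599e-01,
         6.67718118e+01],
       [ 9.99998891e-01, -7.93316109e-04,  1.26013031e-03,
         1.35771412e-01],
       [ 0.00000000e+00,  0.00000000e+00,  0.00000000e+00,
         1.00000000e+00]])}
14.0
```

View pics/a_scene.png

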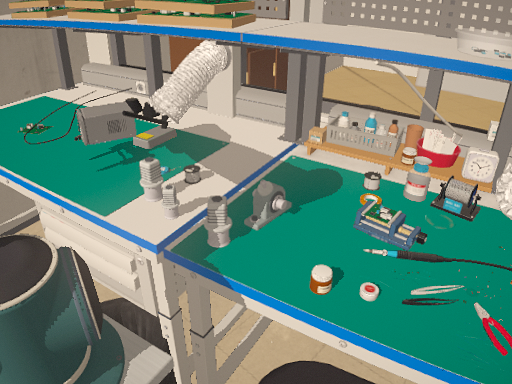

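View pics/a_top.png

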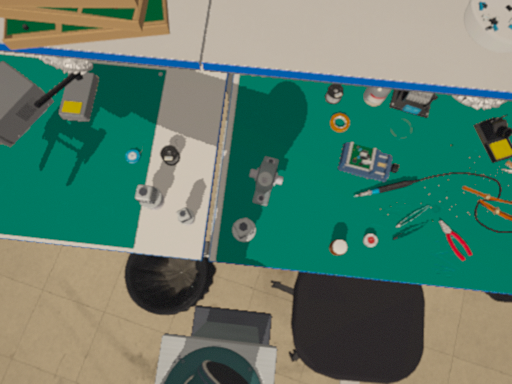

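View pics/a_wrist.png

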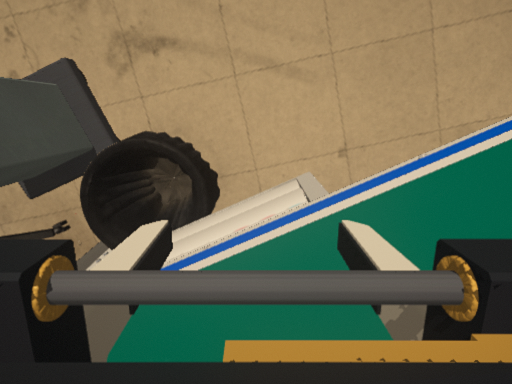

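Run:
```python
import cv2
a=cv2.imread('pics/a_scene.png')[145:260,125:315];cv2.imwrite('pics/b_scene.png',cv2.resize(a,None,fx=4,fy=4,interpolation=cv2.INTER_CUBIC))
a=cv2.imread('pics/a_top.png')[140:250,120:300];cv2.imwrite('pics/b_top.png',cv2.resize(a,None,fx=4,fy=4,interpolation=cv2.INTER_CUBIC))
```

```text
(no output)
```

View pics/b_scene.png

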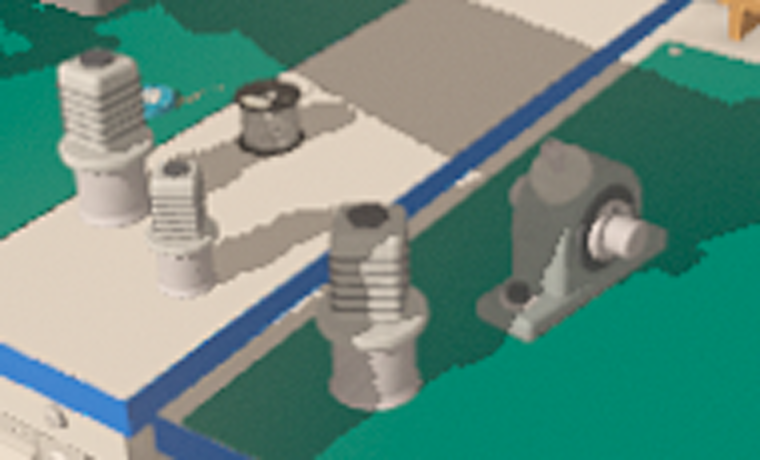

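View pics/b_top.png

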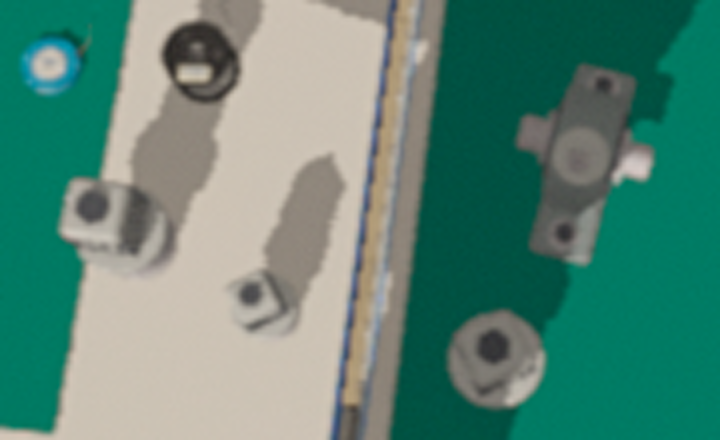

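```bash
cat > h.py <<'E'
import numpy as np,cv2
from rig import ctrl
from scipy.spatial.transform import Rotation as R
def cal(n,state=None):
    c=ctrl.calibration(n);K=c['intrinsics'];d=c['dist']
    if 'world_to_cam' in c: T=np.linalg.inv(c['world_to_cam'])
    else:
        s=state or ctrl.sense();W=np.eye(4);W[:3,:3]=R.from_quat(s['tool_rot']).as_matrix();W[:3,3]=s['eef_pos'];T=W@c['mount']
    return K,d,T
def ray(n,uv,st=None):
    K,d,T=cal(n,st) if not isinstance(n,tuple) else n
    p=cv2.undistortPoints(np.array([[uv]],float),K,d)[0,0]
    v=T[:3,:3]@np.array([p[0],p[1],1]);return T[:3,3],v/np.linalg.norm(v)
def onz(n,uv,z,st=None):
    o,v=ray(n,uv,st);return (o+v*(z-o[2])/v[2]).round(1)
def tri(*obs):
    A=np.zeros((3,3));b=np.zeros(3);rs=[ray(*o) for o in obs]
    for o,v in rs:
        M=np.eye(3)-np.outer(v,v);A+=M;b+=M@o
    x=np.linalg.solve(A,b);return x.round(1),[round(float(np.linalg.norm((np.eye(3)-np.outer(v,v))@(x-o))),1) for o,v in rs]
def proj(n,X,st=None):
    K,d,T=cal(n,st) if not isinstance(n,tuple) else n
    W=np.linalg.inv(T);return cv2.projectPoints(np.array([X],float),cv2.Rodrigues(W[:3,:3])[0],W[:3,3],K,d)[0][0,0].round(1)
E
python3 - <<'E'
from h import *
S=lambda u,v:(u/4+125-.4,v/4+145-.4)
T=lambda u,v:(u/4+120-.4,v/4+140-.4)
print('cams',cal('scene')[2][:3,3],cal('top')[2][:3,3])
print('stub small',tri(('scene',S(177,166)),('top',T(250,293))))
print('stub big',tri(('scene',S(97,58)),('top',T(92,207))))
print('stub mid',tri(('scene',S(368,215)),('top',T(493,346))))
print('holes',onz('top',T(604,83),16),onz('top',T(564,232),16),onz('scene',S(517,292),16))
print('nip',tri(('scene',S(553,150)),('top',T(577,157))))
print('shaft ends',onz('top',T(525,132),52),onz('top',T(645,163),52))
for u,v in((530,252),(588,264),(580,65),(634,75)):print('foot corner',onz('top',T(u,v),16))
print('collar widths mid',onz('top',T(447,358),38),onz('top',T(546,358),38),'small',onz('top',T(232,310),38),onz('top',T(300,310),38))
E
```

```text
cams [-134.93847831 -489.17951142  572.42848342] [ 336.87074514  -71.89275267 1019.56778938]
stub small (array([478.7, 137.5,  86. ]), [1.4, 1.4])
stub big (array([520.1, 244.6, 118.1]), [1.2, 1.2])
stub mid (array([455.8, -32.6, 117.4]), [0.9, 0.9])
holes [677.2 -88.6  16. ] [558.5 -70.1  16. ] [563.3 -67.8  16. ]
nip (array([591.6, -74.5, 108.4]), [0.9, 0.9])
shaft ends [621.6 -34.4  52. ] [ 607.6 -123.2   52. ]
foot corner [540.8 -46.7  16. ]
foot corner [536.4 -90.2  16. ]
foot corner [689.6 -69.   16. ]
foot corner [ 686.  -110.7   16. ]
collar widths mid [453.7   3.1  38. ] [461.2 -66.8  38. ] small [471.4 160.3  38. ] [476.6 111.9  38. ]
```

```bash
python3 -m inch '0 -29 -27 0 93;0 -29 -27 0 93;0 -29 -27 0 93;0 -29 -27 0 93;0 -29 -27 0 93;0 -29 -27 0 93;0 -29 -27 0 93;0 -29 -27 0 93;0 -29 -27 0 93;0 -29 -27 0 93'
python3 - <<'E'
from h import *
print('shelf', onz('top',(300,72),400),onz('top',(300,72),300),onz('top',(300,72),500),onz('scene',(300,36),400),onz('scene',(300,36),500))
E
```

```text
clock: 0.98
eef_pos: [432.1, 239.0, 227.7]
tool_rot: [-0.387, 0.594, 0.386, 0.59]
ft_force: [-0.0, 0.4, 0.3]
grip_width: 92.6
shelf [ 738.2 -123.   400. ] [ 802.9 -131.2  300. ] [ 673.4 -114.7  500. ] [1018.3   46.1  400. ] [ 349.5 -264.3  500. ]
```

```bash
python3 -m inch '4 -28 -24 0 93;0 -28 -24 0 93;0 -28 -24 0 93;0 0 0 0 93'
python3 - <<'E'
from h import *
s=ctrl.sense();print(s['eef_pos'],R.from_quat(s['tool_rot']).as_matrix().round(3))
f=ctrl.grab_frame('wrist');cv2.imwrite('pics/c_wrist.png',f[:,:,::-1])
np.save('c.npy',np.r_[s['eef_pos'],s['tool_rot']])
print(proj('wrist',(479,137.5,88),s),proj('wrist',(479,137.5,38),s))
E
```

```text
clock: 1.32
eef_pos: [482.2, 128.5, 223.9]
tool_rot: [-0.386, 0.595, 0.384, 0.591]
ft_force: [0.1, 0.4, 0.6]
grip_width: 92.9
[482.19042798 128.4751664  223.9405182 ] [[-0.002 -0.914  0.407]
 [-0.006  0.407  0.914]
 [-1.    -0.    -0.006]]
[262.4 176.7] [261.5 167.3]
```

View pics/c_wrist.png

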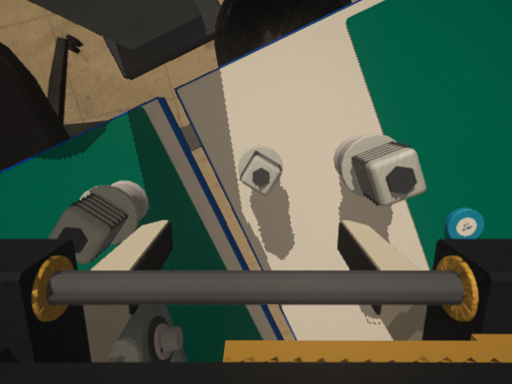

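Run:
```python
import cv2
a=cv2.imread('pics/c_wrist.png')[140:205,225:300];cv2.imwrite('pics/c_crop.png',cv2.resize(a,None,fx=8,fy=8,interpolation=cv2.INTER_CUBIC))
```

```text
(no output)
```

View pics/c_crop.png

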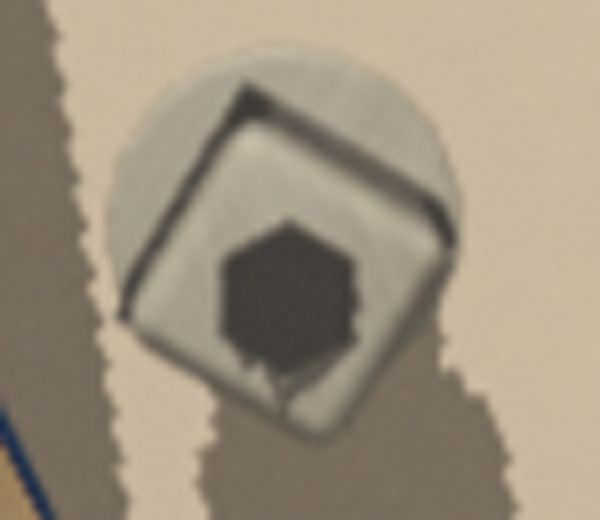

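Run:
```python
from h import *
c=np.load('c.npy');st={'eef_pos':c[:3],'tool_rot':c[3:]}
f=lambda u,v:(u/8+225-.44,v/8+140-.44)
P=[onz('wrist',f(*p),85,st) for p in((248,122),(450,243),(325,438),(130,315))]
print(P,np.mean(P,0));
for i in range(4):
    e=P[(i+1)%4]-P[i];print(np.linalg.norm(e),np.degrees(np.arctan2(e[1],e[0]))%90)
print('stub',onz('wrist',f(288,298),88,st))
print('collar',[onz('wrist',f(*p),41,st) for p in((105,215),(462,215),(285,40))])
s=ctrl.sense();m=R.from_quat(s['tool_rot']).as_matrix();print('tool z ang',np.degrees(np.arctan2(m[1,2],m[0,2])))
```

```text
[array([458.1, 139.8,  85. ]), array([480.6, 155.6,  85. ]), array([496.3, 132.8,  85. ]), array([473.3, 117.9,  85. ])] [477.075 136.525  85.   ]
27.493453766305887 35.077383334911154
27.682666056577695 34.55116169943476
27.404561664073377 32.93621919290902
26.658019431308094 34.76312002309426
stub [478.3 135.9  88. ]
collar [array([467.2, 114.7,  41. ]), array([486.7, 158.4,  41. ]), array([455.7, 146.1,  41. ])]
tool z ang 66.00433061632037
```

```bash
python3 -m inch '0 7 5.5 0 93;10 0 0 0.11 93;15 0 0 0.11 93;15 0 0 0.11 93;15 0 0 0.11 93;15 0 0 0.11 93;0 0 0 0 93'
python3 - <<'E'
from h import *
s=ctrl.sense();m=R.from_quat(s['tool_rot']).as_matrix();print(m.round(3),'tool z ang',np.degrees(np.arctan2(m[1,2],m[0,2])))
d=np.array([477.8,136.5,60])-s['eef_pos'];print(m.T@d)
f=ctrl.grab_frame('wrist');cv2.imwrite('pics/d_wrist.png',f[:,:,::-1])
print(proj('wrist',(477.8,136.5,88),s))
E
```

```text
clock: 1.95
eef_pos: [473.1, 147.2, 151.8]
tool_rot: [-0.203, 0.678, 0.202, 0.676]
ft_force: [-0.2, -0.1, -0.3]
grip_width: 92.6
[[-0.002 -0.55   0.835]
 [-0.002  0.835  0.55 ]
 [-1.    -0.001 -0.003]] tool z ang 33.348013013349416
[ 91.85522066 -11.42560863  -1.66668872]
[250.7 222.2]
```

View pics/d_wrist.png

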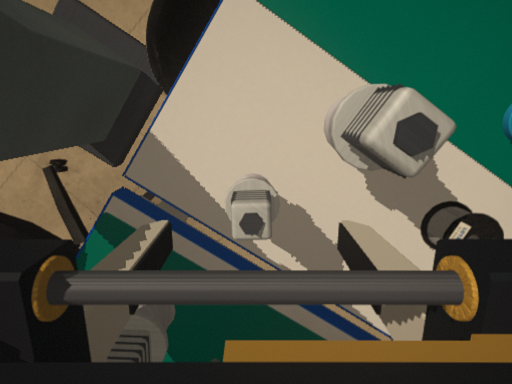

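```bash
python3 -m inch '10 -11.5 -1.5 -0.01 93;25 0 0 0 93;25 0 0 0 93;0 0 0 0 93'
python3 - <<'E'
from h import *
s=ctrl.sense();m=R.from_quat(s['tool_rot']).as_matrix();print('tool z ang',np.degrees(np.arctan2(m[1,2],m[0,2])))
d=np.array([477.8,136.5,60])-s['eef_pos'];print(m.T@d)
f=ctrl.grab_frame('wrist');cv2.imwrite('pics/e_wrist.png',f[:,:,::-1])
E
```

```text
clock: 2.33
eef_pos: [479.2, 141.3, 97.4]
tool_rot: [-0.217, 0.671, 0.216, 0.675]
ft_force: [-0.8, 0.1, -1.3]
grip_width: 93.1
tool z ang 35.70913622112735
[37.37215286 -2.98347216 -4.13564935]
```

View pics/e_wrist.png

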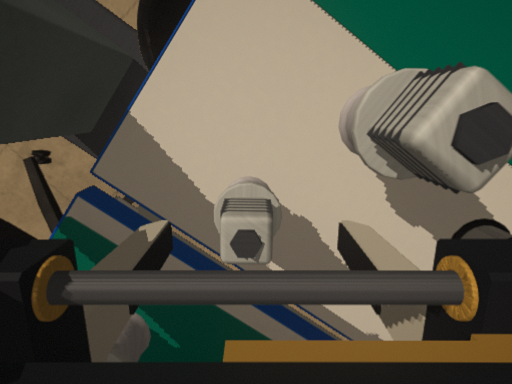

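```bash
python3 -m inch '15 -3 -4 0.01 93;15 0 0 0 93;0 0 0 0 93'
python3 - <<'E'
from h import *
s=ctrl.sense();m=R.from_quat(s['tool_rot']).as_matrix();print(m.round(3),'tool z ang',np.degrees(np.arctan2(m[1,2],m[0,2])))
d=np.array([477.8,136.5,60])-s['eef_pos'];print(m.T@d)
E
```

```text
clock: 2.63
eef_pos: [480.6, 139.1, 76.2]
tool_rot: [-0.217, 0.668, 0.216, 0.678]
ft_force: [-1.1, 0.2, -0.8]
grip_width: 93.0
[[ 0.013 -0.583  0.813]
 [ 0.002  0.813  0.583]
 [-1.    -0.006  0.012]] tool z ang 35.644105313388025
[16.12938878 -0.38686194 -4.04908436]
```

```bash
python3 -m inch '10 -0.5 -4.5 0.02 93;9 0 0 0 93;2 0 0 0 93;0 0 0 0 93'
python3 - <<'E'
from h import *
s=ctrl.sense();m=R.from_quat(s['tool_rot']).as_matrix();print(m.round(3),'tool z ang',np.degrees(np.arctan2(m[1,2],m[0,2])))
d=np.array([477.8,136.5,60])-s['eef_pos'];print(m.T@d)
E
```

```text
clock: 2.97
eef_pos: [479.2, 137.4, 59.5]
tool_rot: [-0.211, 0.668, 0.21, 0.682]
ft_force: [-0.8, -0.0, -0.3]
grip_width: 92.9
[[ 0.019 -0.568  0.823]
 [ 0.004  0.823  0.568]
 [-1.    -0.008  0.018]] tool z ang 34.64984125625109
[-0.56193051  0.0761125  -1.66411685]
```

```bash
python3 -m inch '0 0 0 0 20;0 0 0 0 20;0 0 0 0 20;0 0 0 0 20;0 0 0 0 20;0 0 0 0 20'; python3 -m inch '0 0 0 0 20;-5 0 0 0 20;-20 0 0 0 20;-25 0 0 0 20;-30 0 0 0 20;0 0 0 0 20'
python3 - <<'E'
from h import *
s=ctrl.sense();m=R.from_quat(s['tool_rot']).as_matrix();print(m.round(3))
for n in('wrist','scene'):
  f=ctrl.grab_frame(n);cv2.imwrite(f'pics/f_{n}.png',f[:,:,::-1])
E
```

```text
clock: 3.47
eef_pos: [480.0, 137.7, 61.4]
tool_rot: [-0.212, 0.667, 0.21, 0.682]
ft_force: [-1.0, 0.0, 1.1]
grip_width: 57.5
clock: 3.97
eef_pos: [477.2, 137.0, 144.3]
tool_rot: [-0.211, 0.669, 0.21, 0.681]
ft_force: [-0.3, 0.2, 1.3]
grip_width: 20.8
[[ 0.017 -0.569  0.822]
 [ 0.003  0.822  0.569]
 [-1.    -0.007  0.016]]
```

View pics/f_wrist.png

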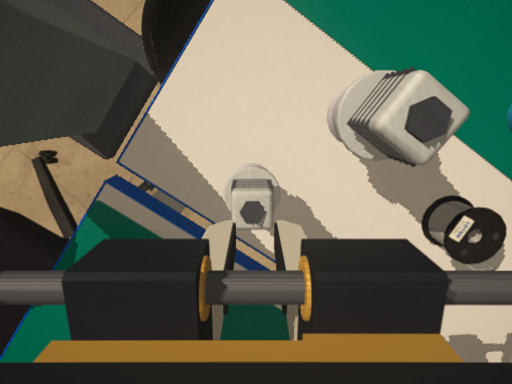

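View pics/f_scene.png

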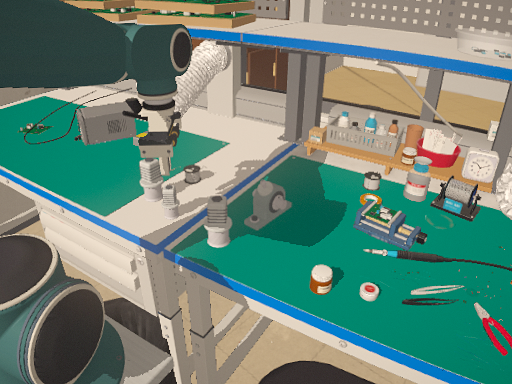

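```bash
python3 -m inch '-2 0 0 0 70;0 0 0 0 70;0 0 0 0 70;0 0 0 0 70;0 0 0 0 70;0 0 0 0 70;0 0 0 0 70'
python3 - <<'E'
from h import *
s=ctrl.sense();m=R.from_quat(s['tool_rot']).as_matrix()
f=ctrl.grab_frame('wrist');cv2.imwrite(f'pics/g_wrist.png',f[:,:,::-1])
print(proj('wrist',(477.8,136.5,88),s))
d=np.array([477.8,136.5,60])-s['eef_pos'];print(m.T@d)
a=f[120:250,190:320,::-1];cv2.imwrite('pics/g_crop.png',cv2.resize(a,None,fx=4,fy=4))
E
```

```text
clock: 4.65
eef_pos: [474.3, 136.3, 137.1]
tool_rot: [-0.211, 0.673, 0.21, 0.677]
ft_force: [0.8, 0.8, -0.4]
grip_width: 62.5
[257.1 215.8]
[77.16701071 -1.58198638  2.54473824]
```

View pics/g_crop.png

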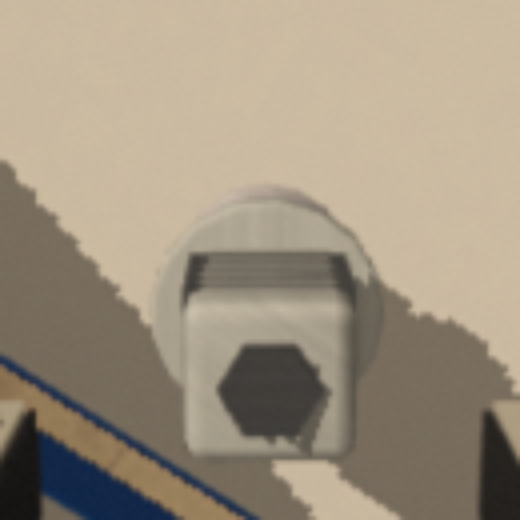

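```bash
python3 -m inch '15 -1.5 2.5 0 70;25 0 0 0 70;25 0 0 0 70;12 0 0 0 70;0 0 0 0 60'
python3 - <<'E'
from h import *
s=ctrl.sense();m=R.from_quat(s['tool_rot']).as_matrix();print(m.round(3),'tool z ang',np.degrees(np.arctan2(m[1,2],m[0,2])))
d=np.array([477.8,136.5,60])-s['eef_pos'];print(m.T@d)
E
```

```text
clock: 5.12
eef_pos: [478.9, 136.8, 59.0]
tool_rot: [-0.211, 0.671, 0.21, 0.679]
ft_force: [0.5, -0.4, 0.2]
grip_width: 67.0
[[ 0.01  -0.569  0.822]
 [ 0.002  0.822  0.569]
 [-1.    -0.004  0.009]] tool z ang 34.68870893123523
[-0.96647686  0.33387766 -1.0342662 ]
```

```bash
python3 -m inch '-1 0 -1 0 15;0 0 0 0 15;0 0 0 0 15;0 0 0 0 15;0 0 0 0 15;0 0 0 0 15;0 0 0 0 15;0 0 0 0 15'
```

```text
clock: 5.78
eef_pos: [479.6, 136.5, 65.3]
tool_rot: [-0.211, 0.67, 0.21, 0.68]
ft_force: [0.3, -0.5, -3.5]
grip_width: 29.6
```

```bash
python3 -m inch '0 0 0 0 15;-10 0 0 0 15;-25 0 0 0 15;-30 0 0 0 15;-30 0 0 0 15;-10 0 0 0 15'
python3 - <<'E'
from h import *
s=ctrl.sense()
for n in('wrist','scene'):
  f=ctrl.grab_frame(n);cv2.imwrite(f'pics/h_{n}.png',f[:,:,::-1])
f=f[60:260,100:300,::-1];cv2.imwrite('pics/h_crop.png',cv2.resize(f,None,fx=3,fy=3,interpolation=cv2.INTER_CUBIC))
E
```

```text
clock: 6.28
eef_pos: [475.6, 135.7, 172.1]
tool_rot: [-0.211, 0.673, 0.21, 0.677]
ft_force: [-0.2, 0.1, -2.0]
grip_width: 29.8
```

View pics/h_crop.png

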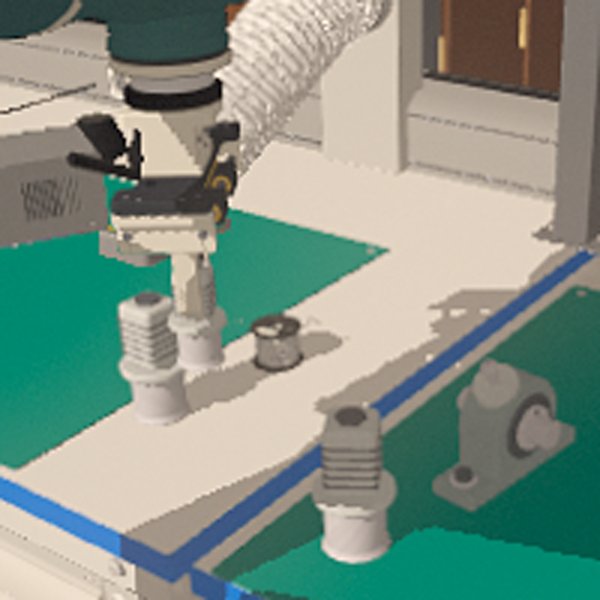

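View pics/h_wrist.png

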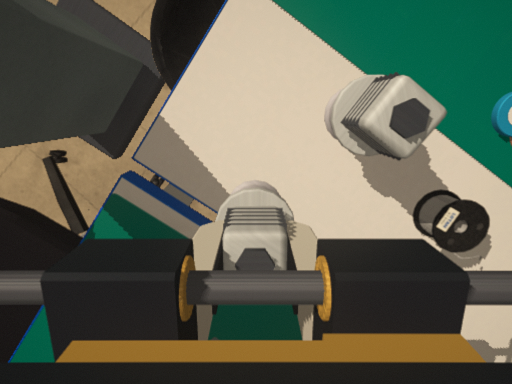

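Run:
```python
from h import *
import cv2
f=cv2.imread('pics/h_wrist.png')[170:275,200:310];cv2.imwrite('pics/h_wc.png',cv2.resize(f,None,fx=6,fy=6,interpolation=cv2.INTER_CUBIC))
c=ctrl.calibration('wrist');M=c['mount']
for uv in((255,250),(255,262),(255,267),(255,208)):
    p=cv2.undistortPoints(np.array([[uv]],float),c['intrinsics'],c['dist'])[0,0]
    v=M[:3,:3]@np.r_[p,1];o=M[:3,3]
    for y in (0,):print(uv,'y=0',(o+v*(y-o[1])/v[1]).round(1),'y=15',(o+v*(15-o[1])/v[1]).round(1))
    print('y=24',(o+v*(24-o[1])/v[1]).round(1))
```

```text
(255, 250) y=0 [-8.   0.   1.2] y=15 [-40.4  15.    1.1]
y=24 [-59.8  24.    1. ]
(255, 262) y=0 [-20.8   0.    1.1] y=15 [-50.3  15.    1.1]
y=24 [-68.  24.   1.]
(255, 267) y=0 [-25.5   0.    1.1] y=15 [-54.  15.   1.]
y=24 [-71.1  24.    1. ]
(255, 208) y=0 [61.4  0.   1.3] y=15 [13.5 15.   1.2]
y=24 [-15.3  24.    1.1]
```

View pics/h_wc.png

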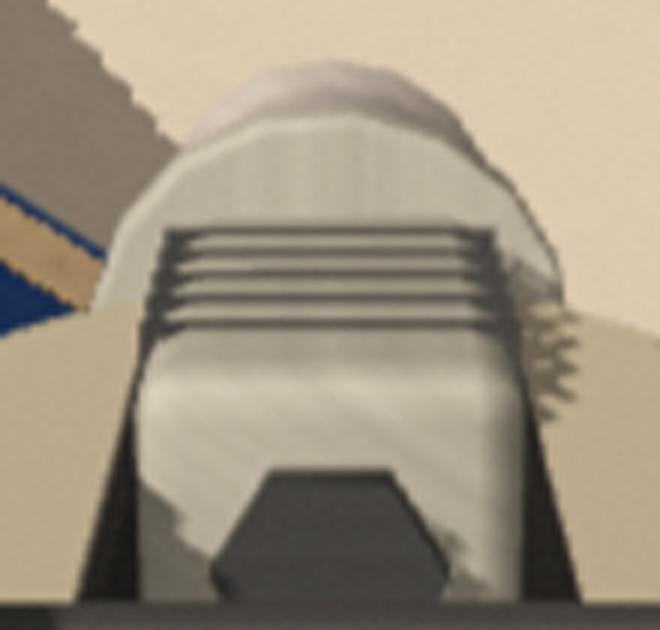

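```bash
python3 -m inch '-5 -32 -14 0 15;-5 -32 -14 0 15;0 -32 -14 0 15;0 -32 -14 0 15;0 -32 -14 0 15;0 -20 -8 0 15;0 0 0 -0.11 15;0 0 0 -0.11 15;0 0 0 -0.11 15;0 0 0 -0.11 15';python3 -m inch '0 0 0 -0.11 15;0 0 0 -0.11 15;0 0 0 -0.11 15;0 0 0 -0.03 15'
cat >> h.py <<'E'
def go(X):
    s=ctrl.sense();m=R.from_quat(s['tool_rot']).as_matrix();print(s['clock'],m[:,0].round(3),'jaw',np.degrees(np.arctan2(m[1,2],m[0,2])).round(1),'pos',s['eef_pos'].round(1),'F',s['ft_force'].round(1),'w',round(s['grip_width'],1))
    print('d tool',(m.T@(np.array(X)-s['eef_pos'])).round(1))
E
python3 - <<'E'
from h import *
go((517.5,-70.8,68))
f=ctrl.grab_frame('wrist');cv2.imwrite('pics/i_wrist.png',f[:,:,::-1])
f=ctrl.grab_frame('scene');cv2.imwrite('pics/i_scene.png',f[:,:,::-1])
E
```

```text
clock: 7.22
eef_pos: [509.7, -65.5, 158.2]
tool_rot: [-0.354, 0.614, 0.361, 0.606]
ft_force: [-0.1, -0.3, -2.9]
grip_width: 30.2
clock: 7.55
eef_pos: [506.9, -65.5, 148.1]
tool_rot: [-0.46, 0.536, 0.475, 0.525]
ft_force: [0.6, -0.3, -3.2]
grip_width: 29.8
7.55 [-0.026  0.005 -1.   ] jaw 82.7 pos [506.9 -65.5 148.1] F [ 0.6 -0.3 -3.2] w 29.8
d tool [ 79.7 -13.3  -4. ]
```

View pics/i_wrist.png

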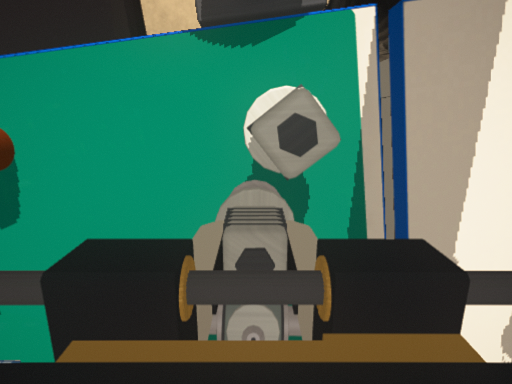

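View pics/i_scene.png

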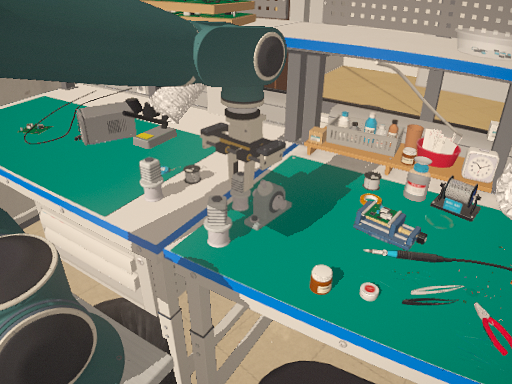

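```bash
python3 -m inch '0 -13 -4 0.02 15;15 0 0 0 15;20 0 0 0 15;20 0 0 0 15;15 0 0 0 15;0 0 0 0 15'
python3 - <<'E'
from h import *
go((517.5,-70.8,68))
E
```

```text
clock: 8.15
eef_pos: [515.8, -70.6, 68.9]
tool_rot: [-0.448, 0.547, 0.465, 0.533]
ft_force: [-0.5, -0.3, -4.4]
grip_width: 29.8
8.15 [-0.031  0.006 -1.   ] jaw 80.4 pos [515.8 -70.6  68.9] F [-0.5 -0.3 -4.4] w 29.8
d tool [ 0.8 -1.7  0.1]
```

```bash
python3 -m inch '0 -6 0 0 15;0 -8 0 0 15;0 -8 0 0 15;0 -8 0 0 15'
python3 - <<'E'
from h import *
go((545,-75,68))
f=ctrl.grab_frame('scene')[130:270,170:330,::-1];cv2.imwrite('pics/j_scene.png',cv2.resize(f,None,fx=5,fy=5,interpolation=cv2.INTER_CUBIC))
E
```

```text
clock: 8.48
eef_pos: [544.6, -75.5, 67.7]
tool_rot: [-0.444, 0.55, 0.466, 0.532]
ft_force: [-8.8, 1.7, -4.4]
grip_width: 30.0
8.4833 [-0.038  0.008 -0.999] jaw 80.2 pos [544.6 -75.5  67.7] F [-8.8  1.7 -4.4] w 30.0
d tool [-0.3 -0.3  0.5]
```

View pics/j_scene.png

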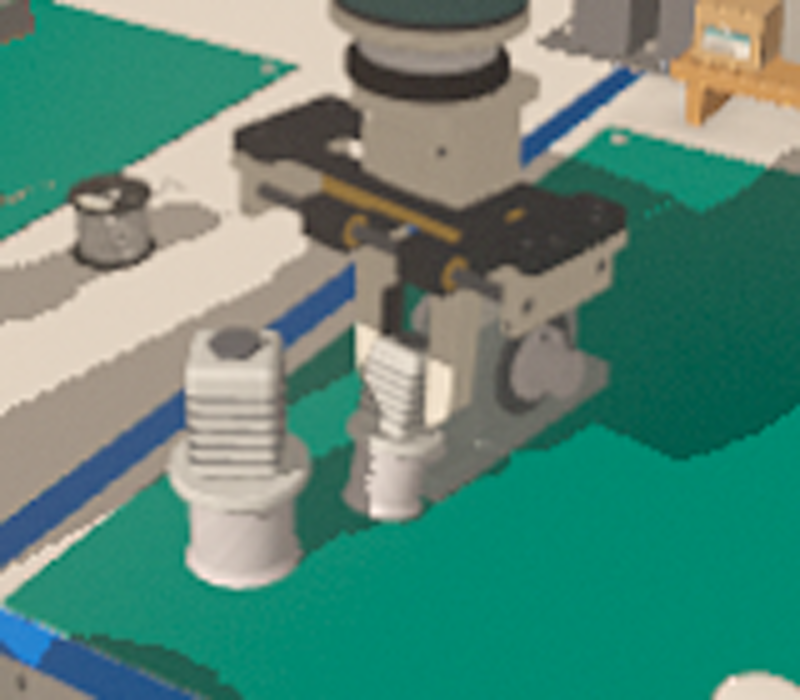

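Run:
```python
from h import *
print(onz('scene',(170+395/5-.4,130+510/5-.4),6), onz('scene',(170+402/5,130+365/5),70))
for X in ((545,-75,8),(545,-75,49),(545,-75,68)):print((proj('scene',X)-[170,130])*5)
```

```text
[516.8 -81.3   6. ] [544.9 -68.5  70. ]
[412.  472.5]
[413. 405.]
[413.5 372. ]
```

```bash
python3 -m inch '0 -8 0 0 15;0 -6 0 0 15'
python3 - <<'E'
from h import *
go((545,-75,68))
f=ctrl.grab_frame('scene')[130:270,170:330,::-1];cv2.imwrite('pics/k_scene.png',cv2.resize(f,None,fx=5,fy=5,interpolation=cv2.INTER_CUBIC))
f=ctrl.grab_frame('wrist')[130:290,170:340,::-1];cv2.imwrite('pics/k_wrist.png',cv2.resize(f,None,fx=3,fy=3,interpolation=cv2.INTER_CUBIC))
E
```

```text
clock: 8.7
eef_pos: [559.0, -77.9, 67.4]
tool_rot: [-0.443, 0.551, 0.467, 0.531]
ft_force: [-10.3, 1.4, -5.1]
grip_width: 30.3
8.7 [-0.043  0.008 -0.999] jaw 80.1 pos [559.  -77.9  67.4] F [-10.3   1.4  -5.1] w 30.3
d tool [ 0.1 14.3  0.5]
```

View pics/k_scene.png

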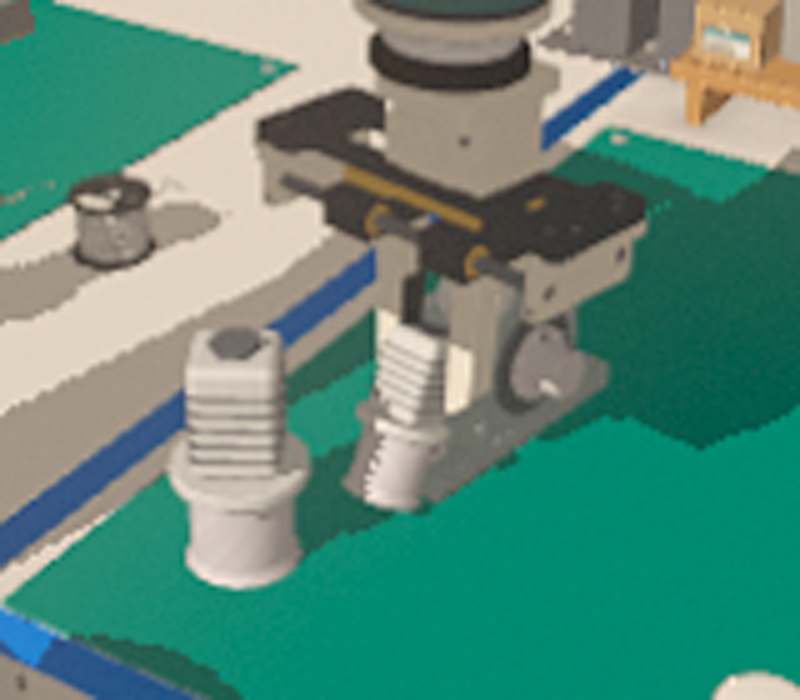

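View pics/k_wrist.png

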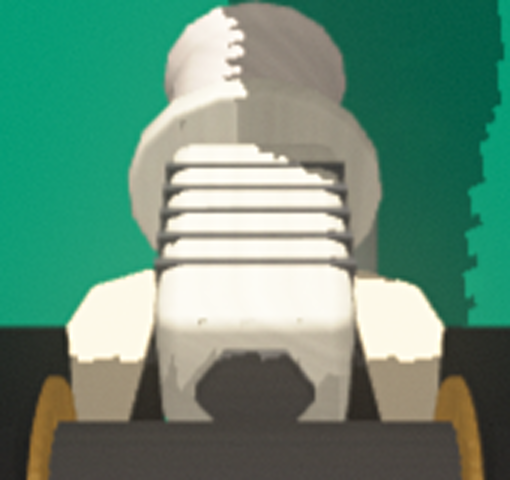

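```bash
cat >> h.py <<'E'
def rows(th,h0,pts,yoff=0):
    c=ctrl.calibration('wrist');W=np.linalg.inv(c['mount']);out=[]
    t=np.radians(th)
    for h,r in pts:
        x=-5-(h-h0)*np.cos(t)-r*np.sin(t);y=r*np.cos(t)-(h-h0)*np.sin(t)+yoff
        out.append(cv2.projectPoints(np.array([[x,y,0.]]),cv2.Rodrigues(W[:3,:3])[0],W[:3,3],c['intrinsics'],c['dist'])[0][0,0,1].round(1))
    return out
E
python3 - <<'E'
from h import *
P=[(85,15),(85,13),(41,15),(41,24),(35,18),(0,21)]
print('obs0 232.5,-,208.7,188.5,..,180.5')
for h0 in(61,65,69): print(h0,rows(0,h0,P))
print('obs1 238,-,182.5,~160,..131')
for th in(15,20,25,30): print(th,rows(th,65,P))
E
```

```text
obs0 232.5,-,208.7,188.5,..,180.5
61 [np.float64(237.4), np.float64(241.9), np.float64(206.4), np.float64(190.7), np.float64(198.3), np.float64(180.0)]
65 [np.float64(233.8), np.float64(238.2), np.float64(204.3), np.float64(188.9), np.float64(196.4), np.float64(178.7)]
69 [np.float64(230.4), np.float64(234.6), np.float64(202.3), np.float64(187.2), np.float64(194.6), np.float64(177.5)]
obs1 238,-,182.5,~160,..131
15 [np.float64(249.2), np.float64(252.8), np.float64(196.8), np.float64(182.3), np.float64(186.8), np.float64(156.9)]
20 [np.float64(254.4), np.float64(257.7), np.float64(194.9), np.float64(180.8), np.float64(184.2), np.float64(150.1)]
25 [np.float64(259.5), np.float64(262.5), np.float64(193.3), np.float64(179.8), np.float64(181.9), np.float64(143.6)]
30 [np.float64(264.5), np.float64(267.1), np.float64(192.0), np.float64(179.3), np.float64(180.1), np.float64(137.3)]
```

Run:
```python
from h import *
from scipy.optimize import least_squares
P=[(85,15),(41,15),(41,24),(0,21)]
ob=np.array([238,183,160.5,131.5])
for free in (0,1):
    f=lambda p:np.array(rows(p[0],p[2] if free else 65,P,p[1]),float)-ob
    r=least_squares(f,[20,5,65],diff_step=1e-2);print(r.x,r.fun)
```

```text
[22.81717858  8.64161501 65.        ] [ 0.3 -4.8  3.2  0.9]
[23.44462726  7.29656967 67.06739529] [ 0.4 -4.8  3.5  0.7]
```

```bash
python3 -m inch '0 -5 0 0 15;0 12 0 0 15;0 14 0 0 15;-10 8 0 0 15;-25 0 0 0 15;-25 0 0 0 15;-25 0 0 0 15;-10 0 0 0 15'
python3 - <<'E'
from h import *
go((545,-75,68))
f=ctrl.grab_frame('scene')[130:270,170:330,::-1];cv2.imwrite('pics/l_scene.png',cv2.resize(f,None,fx=5,fy=5,interpolation=cv2.INTER_CUBIC))
f=ctrl.grab_frame('wrist')[100:290,170:340,::-1];cv2.imwrite('pics/l_wrist.png',cv2.resize(f,None,fx=3,fy=3,interpolation=cv2.INTER_CUBIC))
E
```

```text
clock: 9.47
eef_pos: [537.6, -74.2, 172.6]
tool_rot: [-0.442, 0.552, 0.465, 0.533]
ft_force: [0.1, -0.1, -2.7]
grip_width: 29.8
9.4667 [-0.043  0.008 -0.999] jaw 79.8 pos [537.6 -74.2 172.6] F [ 0.1 -0.1 -2.7] w 29.8
d tool [104.1 -12.    0.5]
```

View pics/l_scene.png

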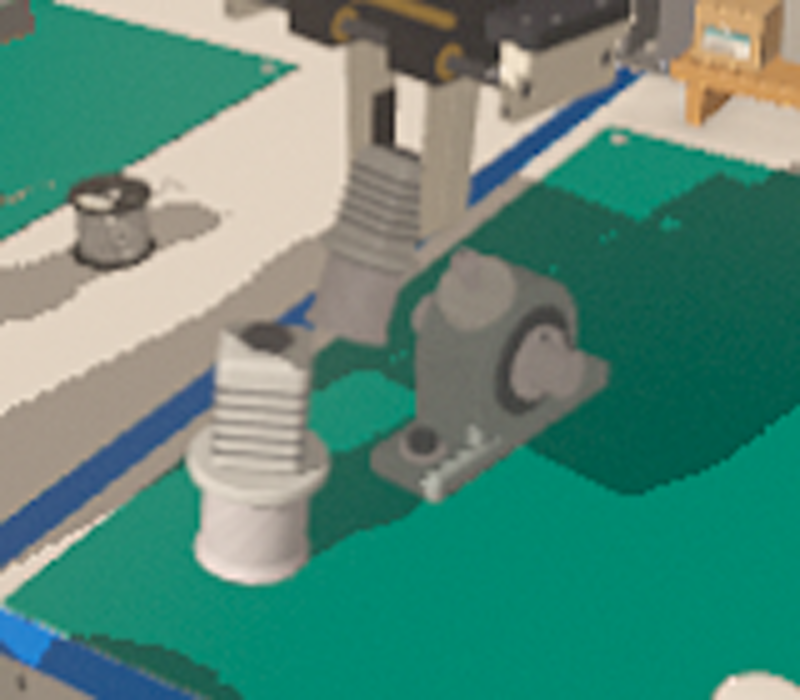

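View pics/l_wrist.png

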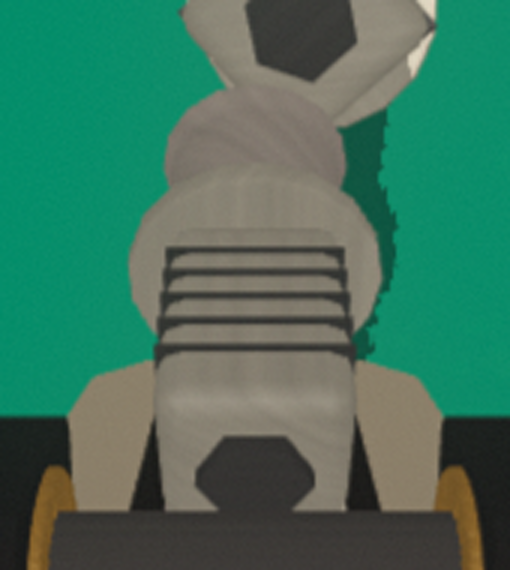

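Run:
```python
from h import *
from scipy.optimize import least_squares
P=[(84,15),(41,15),(35,24),(0,21)]
ob=np.array([232.5,176.5,155.5,129])
for free in (0,1):
    f=lambda p:np.array(rows(p[0],p[2] if free else 65,P,p[1]),float)-ob
    r=least_squares(f,[20,5,65],diff_step=1e-2);print(r.x,r.fun)
S=lambda u,v:(u/5+170-.4,v/5+130-.4)
# untilted check of the grasp picture
s=ctrl.sense();m=R.from_quat(s['tool_rot']).as_matrix()
def wp(h,r,th,y,h0,side=0):
    t=np.radians(th);p=np.array([-5-(h-h0)*np.cos(t)-r*np.sin(t),r*np.cos(t)-(h-h0)*np.sin(t)+y,side]);return m@p+s['eef_pos']
for th,y,h0 in ((22,8,65),(26,11,65),(30,11,65)):
  print(th,[((proj('scene',wp(h,0,th,y,h0))-[170,130])*5).round(0) for h in(0,38,85)],'mouth side',[((proj('scene',wp(h,0,th,y,h0,sd))-[170,130])*5).round(0) for h,sd in((38,24),(38,-24),(0,21),(0,-21))])
```

```text
[22.96807696 10.10003013 65.        ] [ 1.  -1.1 -0.7  0.8]
[23.69370225  7.65096093 68.90860131] [ 0.5 -1.1 -0.3  0.9]
22 [array([354., 319.]), array([378., 242.]), array([407., 143.])] mouth side [array([340., 225.]), array([417., 258.]), array([322., 303.]), array([388., 335.])]
26 [array([343., 321.]), array([370., 243.]), array([404., 146.])] mouth side [array([332., 226.]), array([410., 260.]), array([311., 305.]), array([377., 337.])]
30 [array([338., 320.]), array([368., 242.]), array([406., 147.])] mouth side [array([330., 225.]), array([407., 260.]), array([305., 304.]), array([371., 336.])]
```

```bash
python3 -m inch '-15 12 0 0 15;-15 12 0 0 15;0 0 0 0.124 15;0 0 0 0.124 15;0 0 0 0.124 15;0 0 0 0.124 15;0 0 0 0.124 15;0 0 0 0.124 15;0 0 0 0.124 15;0 0 0 0.124 15'
python3 - <<'E'
from h import *
go((515,-70,200))
E
```

```text
clock: 10.4
eef_pos: [512.6, -69.8, 189.5]
tool_rot: [-0.13, 0.712, 0.145, 0.675]
ft_force: [0.4, -0.3, -3.9]
grip_width: 29.6
10.4 [-0.055  0.01  -0.998] jaw 22.4 pos [512.6 -69.8 189.5] F [ 0.4 -0.3 -3.9] w 29.6
d tool [-10.6  -0.8   1.6]
```

```bash
python3 -m inch '-5 0 0 0.124 15;-5 0 0 0.124 15;-2 0 0 0.124 15;-2 0 0 0.124 15;0 0 0 0.124 15;0 0 0 0.124 15;0 0 0 0.124 15;0 0 0 0.124 15;0 0 0 0.124 15'; python3 -m inch '0 0 0 0.124 15;0 0 0 0.124 15;0 0 0 0.124 15;0 0 0 0.124 15;0 0 0 0.124 15;0 0 0 0.124 15;0 0 0 0.124 15;0 0 0 0.12 15';python3 - <<'E'
from h import *
go((515,-70,200))
s=ctrl.sense();np.save('m.npy',np.r_[s['eef_pos'],s['tool_rot']])
f=ctrl.grab_frame('scene')[100:240,170:330,::-1];cv2.imwrite('pics/m_scene.png',cv2.resize(f,None,fx=5,fy=5,interpolation=cv2.INTER_CUBIC))
f=ctrl.grab_frame('wrist')[:,:,::-1];cv2.imwrite('pics/m_wrist.png',f)
f=ctrl.grab_frame('top')[130:250,200:340,::-1];cv2.imwrite('pics/m_top.png',cv2.resize(f,None,fx=5,fy=5,interpolation=cv2.INTER_CUBIC))
E
```

```text
clock: 11.15
eef_pos: [511.2, -69.6, 188.9]
tool_rot: [0.249, 0.685, -0.258, 0.634]
ft_force: [0.2, 0.1, -2.8]
grip_width: 29.7
clock: 11.82
eef_pos: [508.7, -69.3, 175.3]
tool_rot: [-0.519, -0.481, 0.558, -0.433]
ft_force: [0.4, 0.5, -3.6]
grip_width: 30.0
11.8167 [-0.086  0.015 -0.996] jaw -99.4 pos [508.7 -69.3 175.3] F [ 0.4  0.5 -3.6] w 30.0
d tool [-25.1   4.1  -0.3]
```

View pics/m_scene.png

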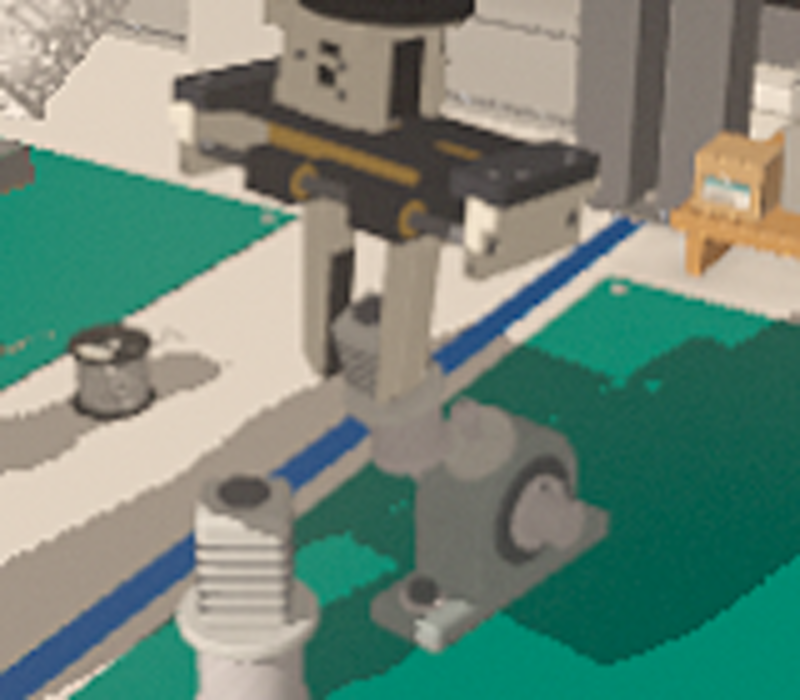

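View pics/m_wrist.png

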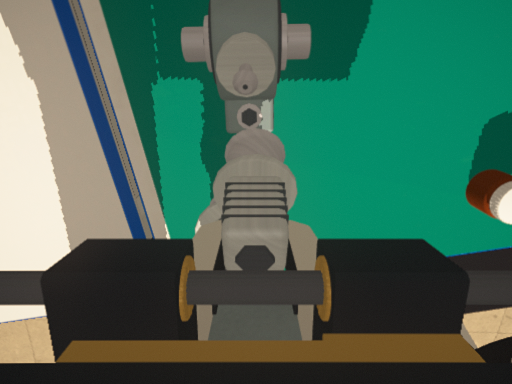

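View pics/m_top.png

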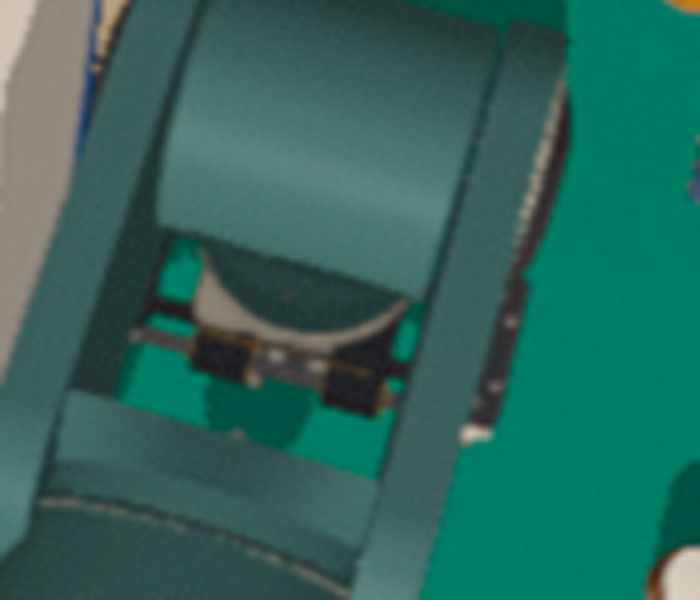

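Run:
```python
import cv2
f=cv2.imread('pics/m_wrist.png')[10:150,170:330];cv2.imwrite('pics/m_wc.png',cv2.resize(f,None,fx=5,fy=5,interpolation=cv2.INTER_CUBIC))
f=cv2.imread('pics/m_scene.png')[360:560,360:640];cv2.imwrite('pics/m_sc.png',cv2.resize(f,None,fx=2.5,fy=2.5,interpolation=cv2.INTER_CUBIC))
```

```text
(no output)
```

View pics/m_wc.png

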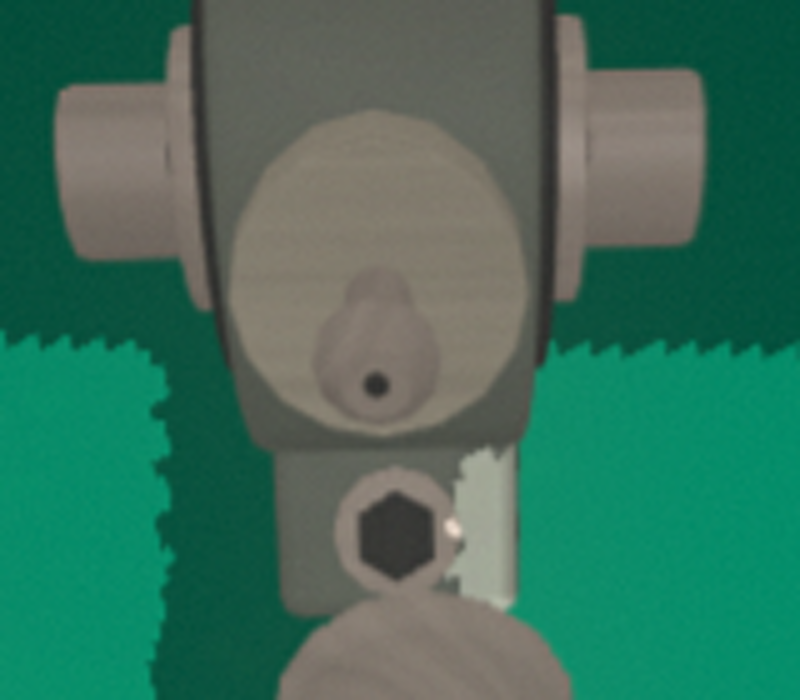

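View pics/m_sc.png

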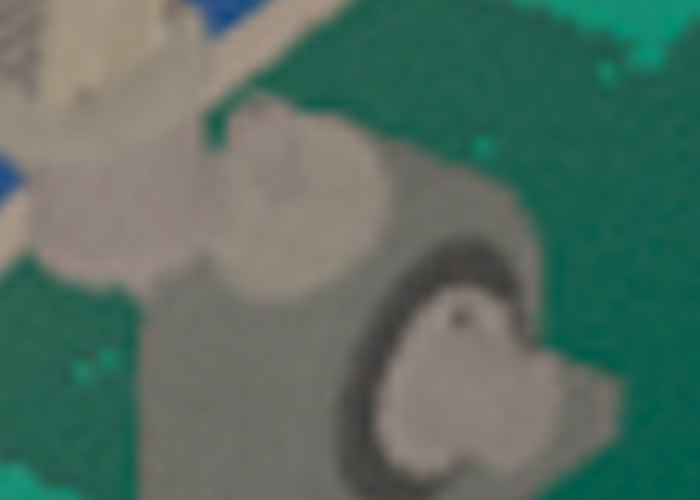

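Run:
```python
from h import *
c=np.load('m.npy');st={'eef_pos':c[:3],'tool_rot':c[3:]}
W=lambda u,v:('wrist',(u/5+170-.4,v/5+10-.4),st)
S=lambda u,v:('scene',((u/2.5+360)/5+170-.5,(v/2.5+360)/5+100-.5))
print('tip',tri(W(376,385),S(256,122)))
print('boss',tri(W(379,272),S(298,200)))
print('tip z=',[onz(*W(376,385)[:2],z,st) for z in(105,110,115)])
print('tip scene z=',[onz(*S(256,122),z) for z in(105,110,115)])
print('boss z',[onz(*W(379,272)[:2],z,st) for z in(85,90,95)])
print('hole',onz(*W(396,535)[:2],16,st))
print('shaft end ctr', onz(*W(57,172)[:2],52,st),onz(*W(705,158)[:2],52,st))
n=np.array([-.4226*.987,.4226*.163,.9063])
print(n, proj('scene',(588,-75,112)))
```

```text
tip (array([587.2, -75.7, 113.3]), [0.2, 0.2])
boss (array([601.2, -77.8,  89.5]), [0.2, 0.2])
tip z= [array([587.2, -75.6, 105. ]), array([587.2, -75.8, 110. ]), array([587.3, -75.9, 115. ])]
tip scene z= [array([600.2, -68. , 105. ]), array([592.3, -72.5, 110. ]), array([584.5, -77. , 115. ])]
boss z [array([601.5, -77.9,  85. ]), array([601.2, -78. ,  90. ]), array([601. , -78.1,  95. ])]
hole [558.9 -71.6  16. ]
shaft end ctr [625.4 -30.4  52. ] [ 610.9 -129.7   52. ]
[-0.4171062  0.0688838  0.9063   ] [262.  181.5]
```

```bash
cat >> h.py <<'E'
def coup(th,yo,h0,st,h,r=0,phi=0,zo=0):
    t=np.radians(th);r1=r*np.cos(phi);sd=r*np.sin(phi)+zo
    p=np.array([-5-(h-h0)*np.cos(t)-r1*np.sin(t),r1*np.cos(t)-(h-h0)*np.sin(t)+yo,sd])
    return R.from_quat(st['tool_rot']).as_matrix()@p+np.array(st['eef_pos'])
def axis(th,st):
    t=np.radians(th);return R.from_quat(st['tool_rot']).as_matrix()@np.array([-np.cos(t),-np.sin(t),0])
E
python3 - <<'E'
from h import *
c=np.load('m.npy');st={'eef_pos':c[:3],'tool_rot':c[3:]}
img=cv2.imread('pics/m_scene.png');wi=cv2.imread('pics/m_wrist.png')[100:290,170:340];wi=cv2.resize(wi,None,fx=3,fy=3,interpolation=cv2.INTER_CUBIC)
for (th,yo,h0),col in (((23,9.5,65.5),(0,0,255)),):
    for h,r in((0,21),(35,24),(41,24),(88,7)):
        X=[coup(th,yo,h0,st,h,r,a,1) for a in np.linspace(0,2*np.pi,40)]
        a=np.array([(proj('scene',x)-[170,100]+.5)*5 for x in X]).astype(int);cv2.polylines(img,[a],True,col,1)
        a=np.array([(proj('wrist',x,st)-[170,100]+.5)*3 for x in X]).astype(int);cv2.polylines(wi,[a],True,col,1)
    print(axis(th,st),coup(th,yo,h0,st,0,zo=1))
cv2.imwrite('pics/n_s.png',img[250:520,280:540].repeat(2,0).repeat(2,1));cv2.imwrite('pics/n_w.png',wi)
E
```

```text
[-0.30533934  0.04931084  0.950966  ] [538.34343623 -75.08757432 117.19064061]
```

View pics/n_s.png

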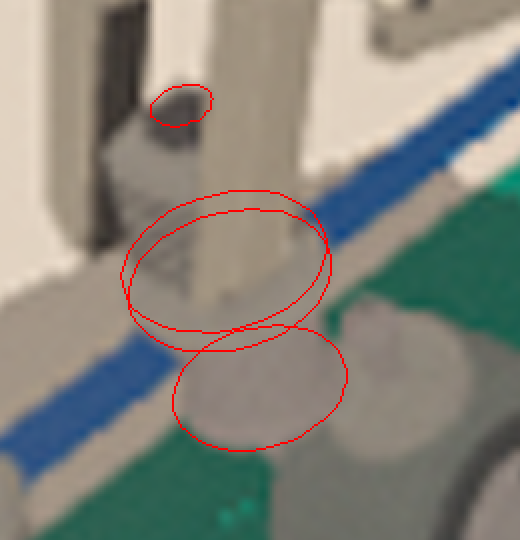

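View pics/n_w.png

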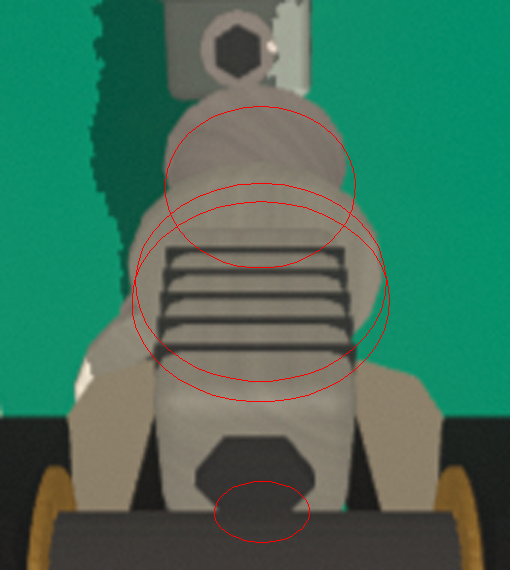

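Run:
```python
from h import *
from scipy.optimize import least_squares
c=np.load('m.npy');st={'eef_pos':c[:3],'tool_rot':c[3:]}
ph=np.linspace(0,2*np.pi,60)
def res(p):
    th,yo,h0=p
    sc=lambda h,r:np.array([(proj('scene',coup(th,yo,h0,st,h,r,a))-[170,100]+.5)*5 for a in ph])
    wr=lambda h,r:np.array([proj('wrist',coup(th,yo,h0,st,h,r,a),st) for a in ph])
    m=sc(0,21);w0=wr(0,21);w1=wr(35,24);wb=proj('wrist',coup(th,yo,h0,st,41,15,0),st)
    hs=sc(88,7).mean(0);hw=wr(88,7).mean(0)
    # scene obs (crop coords x5): mouth bottom row, right col; hex
    o=[(m[:,1].max()-(250+448/2))/5,(m[:,0].max()-(280+343/2))/5,(m[:,0].min()-(280+180/2))/5,(hs[0]-(280+90))/5,(hs[1]-(250+61))/5,
       w0[:,1].min()-129,w1[:,1].min()-155,hw[1]-(100+480/3),wb[1]-176.5]
    return np.array(o,float)
r=least_squares(res,[23,10,66],diff_step=1e-2);print(r.x,r.fun.round(1))
th,yo,h0=r.x
print(axis(th,st),coup(th,yo,h0,st,0))
```

```text
Traceback (most recent call last):
  File "h.py", line 22, in proj
    K,d,T=cal(n,st) if not isinstance(n,tuple) else n
          ~~~^^^^^^
  File "h.py", line 5, in cal
    c=ctrl.calibration(n);K=c['intrinsics'];d=c['dist']
ValueError: time passes only in moves, steps and waits
```

```bash
python3 - <<'E'
from rig import ctrl
import pickle
pickle.dump({n:ctrl.calibration(n) for n in('scene','top','wrist')},open('cal.pkl','wb'))
E
sed -i 's/c=ctrl.calibration(n);K/c=CAL[n];K/; s/c=ctrl.calibration(.wrist.);W/c=CAL["wrist"];W/' h.py; sed -i '1i import pickle;CAL=pickle.load(open("cal.pkl","rb"))' h.py
cat > fit.py <<'E'
from h import *
from scipy.optimize import least_squares
c=np.load('m.npy');st={'eef_pos':c[:3],'tool_rot':c[3:]}
ph=np.linspace(0,2*np.pi,40)
def res(p):
    th,yo,h0=p
    sc=lambda h,r:np.array([(proj('scene',coup(th,yo,h0,st,h,r,a))-[170,100]+.5)*5 for a in ph])
    wr=lambda h,r:np.array([proj('wrist',coup(th,yo,h0,st,h,r,a),st) for a in ph])
    m=sc(0,21);w0=wr(0,21);w1=wr(35,24);wb=proj('wrist',coup(th,yo,h0,st,41,15,0),st)
    hs=sc(88,7).mean(0);hw=wr(88,7).mean(0)
    o=[(m[:,1].max()-(250+448/2))/5,(m[:,0].max()-(280+343/2))/5,(m[:,0].min()-(280+180/2))/5,(hs[0]-(280+90))/5,(hs[1]-(250+61))/5,
       w0[:,1].min()-129,w1[:,1].min()-155,hw[1]-(100+480/3),wb[1]-176.5]
    return np.array(o,float)
r=least_squares(res,[23,10,66],diff_step=1e-2);print(r.x,r.fun.round(1))
th,yo,h0=r.x
print(axis(th,st),coup(th,yo,h0,st,0))
E
python3 fit.py
```

```text
[23.71008715  9.77526561 70.45260888] [ 1.3  0.7 -0.3  0.4 -0.2  0.8 -0.1  1.  -1.6]
[-0.31694389  0.05122656  0.94705988] [541.10635854 -74.52460729 112.73318924]
```

```bash
cat >> h.py <<'E'
N=np.array([-.418,.062,.9063]);TIP=np.array([588,-75.8,113.])
CP=[23.7,9.8,70.5]
def mouthgo(above,th=None,dx=0):
    "move needed so that mouth centre lies 'above' mm out from tip on nipple axis"
    st=ctrl.sense();m=R.from_quat(st['tool_rot']).as_matrix();p=list(CP)
    M=coup(*p,st,0);T=TIP+N*above
    a=axis(p[0],st);print('clk',round(st['clock'],2),'pos',st['eef_pos'].round(1),'F',st['ft_force'].round(1),'mouth',M.round(1),'axis ang',np.degrees(np.arccos(a@N/np.linalg.norm(N))).round(1),'x',m[:,0].round(3))
    e=M-TIP;ax=e@N;print('mouth above tip',ax.round(1),'lateral',(e-ax*N).round(1))
    print('d tool',(m.T@(T-M)).round(1))
E
python3 - <<'E'
from h import *
mouthgo(24)
E
```

```text
clk 11.97 pos [508.8 -69.3 175.7] F [-0.6  0.5 -3.3] mouth [541.3 -74.2 113.1] axis ang 6.3 x [-0.085  0.015 -0.996]
mouth above tip 19.7 lateral [-38.5   0.4 -17.8]
d tool [-24.7  34.3  -5.5]
```

```bash
python3 -m inch '-20 0 -2 0 15;-10 12 -2 0 15;0 14 -1 0 15;0 10 0 0 15;0 0 0 0 15';python3 - <<'E'
from h import *
mouthgo(10)
E
```

```text
clock: 12.38
eef_pos: [548.4, -69.8, 200.6]
tool_rot: [-0.511, -0.491, 0.55, -0.441]
ft_force: [-0.5, -0.2, -3.9]
grip_width: 29.9
clk 12.38 pos [548.4 -69.8 200.6] F [-0.5 -0.2 -3.9] mouth [580.8 -73.7 137.9] axis ang 6.5 x [-0.088  0.016 -0.996]
mouth above tip 25.7 lateral [3.5 0.5 1.6]
d tool [15.4  4.6  1.1]
```

```bash
python3 -m inch '8 2 0.5 0 15;8 2.5 0.5 0 15;0 0 0 0 15';python3 - <<'E'
from h import *
mouthgo(5)
f=ctrl.grab_frame('scene')[100:240,190:330,::-1];cv2.imwrite('pics/o_scene.png',cv2.resize(f,None,fx=5,fy=5,interpolation=cv2.INTER_CUBIC))
f=ctrl.grab_frame('wrist')[80:290,150:350,::-1];cv2.imwrite('pics/o_wrist.png',cv2.resize(f,None,fx=3,fy=3,interpolation=cv2.INTER_CUBIC))
E
```

```text
clock: 12.63
eef_pos: [550.8, -71.2, 181.0]
tool_rot: [-0.509, -0.493, 0.55, -0.442]
ft_force: [-0.7, -0.6, -3.3]
grip_width: 30.2
clk 12.63 pos [550.8 -71.2 181. ] F [-0.7 -0.6 -3.3] mouth [583.1 -74.9 118.2] axis ang 6.6 x [-0.091  0.016 -0.996]
mouth above tip 6.8 lateral [-2.1  0.4 -1. ]
d tool [0.4 2.9 0.2]
```

View pics/o_scene.png

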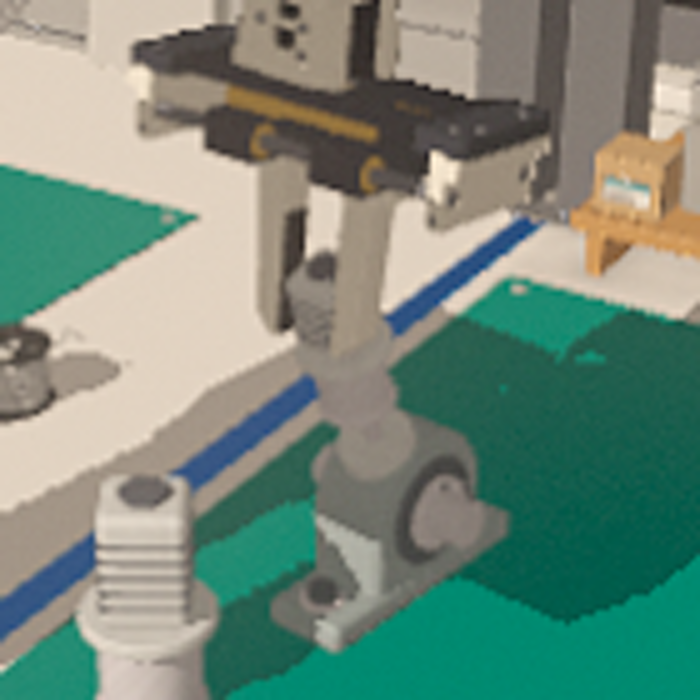

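View pics/o_wrist.png

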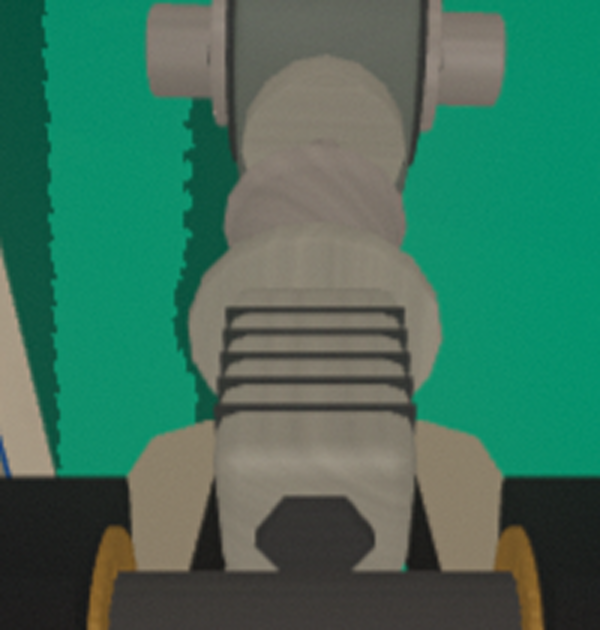

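```bash
python3 -m inch '2 3 1.5 0 15;4 2 0 0 15;4 2 0 0 15';python3 - <<'E'
from h import *
mouthgo(-5)
E
```

```text
clock: 12.98
eef_pos: [556.9, -73.6, 172.6]
tool_rot: [-0.51, -0.492, 0.549, -0.443]
ft_force: [-1.4, 0.5, -0.2]
grip_width: 29.7
clk 12.98 pos [556.9 -73.6 172.6] F [-1.4  0.5 -0.2] mouth [589.4 -77.4 109.9] axis ang 6.4 x [-0.087  0.016 -0.996]
mouth above tip -3.5 lateral [-0.  -1.4  0.1]
d tool [ 1.4  0.6 -1.3]
```

```bash
python3 -m inch '4 2 -0.5 0 15;4 2 0 0 15';python3 - <<'E'
from h import *
mouthgo(-10)
f=ctrl.grab_frame('scene')[120:220,210:330,::-1];cv2.imwrite('pics/p_scene.png',cv2.resize(f,None,fx=6,fy=6,interpolation=cv2.INTER_CUBIC))
E
```

```text
clock: 13.15
eef_pos: [559.7, -73.7, 164.2]
tool_rot: [-0.509, -0.493, 0.55, -0.442]
ft_force: [-3.2, -0.4, -3.7]
grip_width: 29.6
clk 13.15 pos [559.7 -73.7 164.2] F [-3.2 -0.4 -3.7] mouth [592.1 -77.4 101.4] axis ang 6.5 x [-0.089  0.015 -0.996]
mouth above tip -12.3 lateral [-1.1 -0.9 -0.4]
d tool [-2.5 -0.2 -1. ]
```

View pics/p_scene.png

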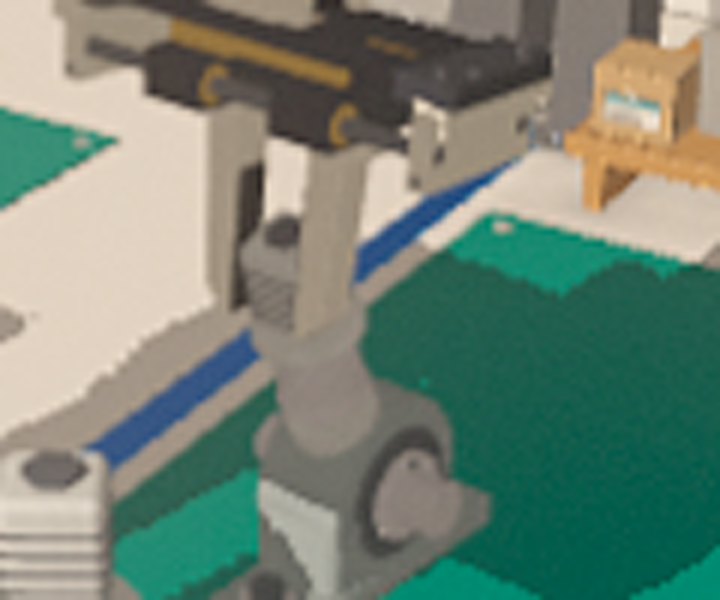

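```bash
python3 -m inch '1 -5 0 0 15;1 -5 0 0 15';python3 - <<'E'
from h import *
mouthgo(-12)
E
```

```text
clock: 13.37
eef_pos: [551.7, -72.7, 160.8]
tool_rot: [-0.51, -0.491, 0.549, -0.444]
ft_force: [12.7, -1.7, -10.6]
grip_width: 30.1
clk 13.37 pos [551.7 -72.7 160.8] F [ 12.7  -1.7 -10.6] mouth [584.4 -76.5  98.2] axis ang 6.3 x [-0.085  0.015 -0.996]
mouth above tip -12.0 lateral [-8.6  0.  -4. ]
d tool [-4.7  8.2 -1.1]
```

Run:
```python
from h import *
s=ctrl.sense();np.save('q.npy',np.r_[s['eef_pos'],s['tool_rot']])
f=ctrl.grab_frame('scene')[120:220,210:330,::-1];cv2.imwrite('pics/q_scene.png',cv2.resize(f,None,fx=6,fy=6,interpolation=cv2.INTER_CUBIC))
f=ctrl.grab_frame('wrist')[80:290,150:350,::-1];cv2.imwrite('pics/q_wrist.png',cv2.resize(f,None,fx=3,fy=3,interpolation=cv2.INTER_CUBIC))
```

```text
(no output)
```

View pics/q_scene.png

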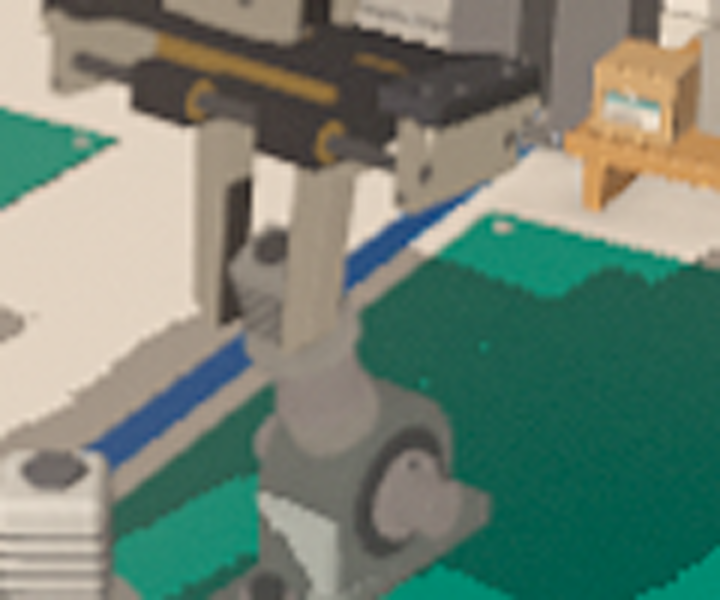

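View pics/q_wrist.png

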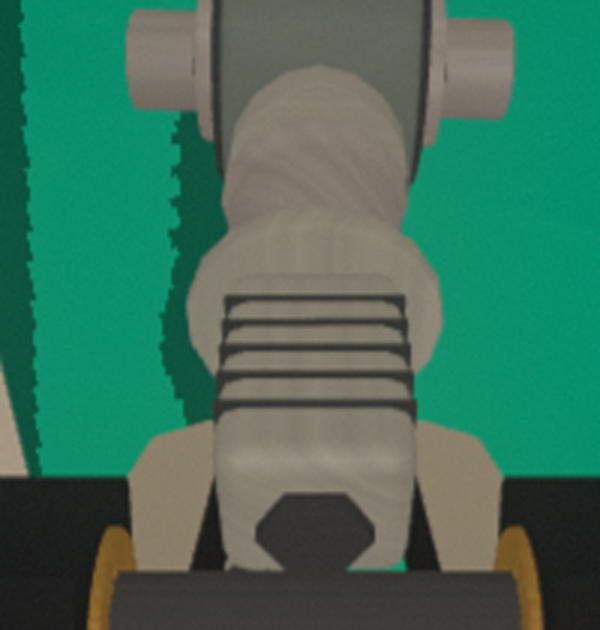

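```bash
cat > fit2.py <<'E'
from h import *
from scipy.optimize import least_squares
def fit(npy,scx,scy,sk,hexs,col,w1o,wbo,hwo):
    c=np.load(npy);st={'eef_pos':c[:3],'tool_rot':c[3:]}
    ph=np.linspace(0,2*np.pi,40)
    def res(p):
        th,yo,h0=p
        sc=lambda h,r:np.array([(proj('scene',coup(th,yo,h0,st,h,r,a))-[scx,scy]+.5)*sk for a in ph])
        wr=lambda h,r:np.array([proj('wrist',coup(th,yo,h0,st,h,r,a),st) for a in ph])
        w1=wr(35,24);wb=proj('wrist',coup(th,yo,h0,st,41,15,0),st)
        hs=sc(88,7).mean(0);hw=wr(88,7).mean(0);co=sc(38,24)
        o=[(hs[0]-hexs[0])/sk,(hs[1]-hexs[1])/sk,(co[:,0].max()-col[1])/sk,(co[:,0].min()-col[0])/sk,
           w1[:,1].min()-w1o,hw[1]-hwo,wb[1]-wbo]
        return np.array(o,float)
    r=least_squares(res,[25,10,70],diff_step=1e-2);print(r.x.round(1),r.fun.round(1))
    a=axis(r.x[0],st);M=coup(*r.x,st,0);e=M-TIP;ax=e@N
    print('axis',a.round(3),'err deg',np.degrees(np.arccos(a@N/np.linalg.norm(N))).round(1),'mouth',M.round(1),'above tip',ax.round(1),'lat',(e-ax*N).round(1))
E
python3 - <<'E'
from fit2 import *
fit('q.npy',210,120,6,(270,245),(240,361),149.3,171.3,258)
E
```

```text
[25.1 12.4 69.4] [ 1.1 -0.1 -0.2  0.5  0.8  0.  -0.8]
axis [-0.342  0.039  0.939] err deg 4.9 mouth [588.2 -77.   99.5] above tip -12.4 lat [-5.  -0.4 -2.3]
```

```bash
python3 -m inch '4 1.5 0 0 15;4 1.5 0 0 15';python3 - <<'E'
from h import *
mouthgo(-12)
E
python3 -m inch '5 2 0 0 15';python3 - <<'E'
from h import *
mouthgo(-12)
E
```

```text
clock: 13.63
eef_pos: [554.4, -73.0, 154.2]
tool_rot: [-0.511, -0.49, 0.548, -0.445]
ft_force: [-3.1, 0.6, 6.6]
grip_width: 30.0
clk 13.63 pos [554.4 -73.  154.2] F [-3.1  0.6  6.6] mouth [587.3 -76.9  91.7] axis ang 6.1 x [-0.081  0.014 -0.997]
mouth above tip -19.0 lateral [-8.6  0.1 -4. ]
d tool [-10.8   4.7  -1.1]
clock: 13.72
eef_pos: [556.0, -72.9, 151.1]
tool_rot: [-0.512, -0.49, 0.548, -0.445]
ft_force: [-17.2, 6.4, 37.6]
grip_width: 30.3
clk 13.72 pos [556.  -72.9 151.1] F [-17.2   6.4  37.6] mouth [588.9 -76.7  88.6] axis ang 6.0 x [-0.081  0.014 -0.997]
mouth above tip -22.5 lateral [-8.5  0.4 -4. ]
d tool [-13.8   3.   -0.8]
```

Run:
```python
from h import *
s=ctrl.sense();np.save('r.npy',np.r_[s['eef_pos'],s['tool_rot']]);print(s['ft_force'])
f=ctrl.grab_frame('scene')[120:220,210:330,::-1];cv2.imwrite('pics/r_scene.png',cv2.resize(f,None,fx=6,fy=6,interpolation=cv2.INTER_CUBIC))
f=ctrl.grab_frame('wrist')[80:290,150:350,::-1];cv2.imwrite('pics/r_wrist.png',cv2.resize(f,None,fx=3,fy=3,interpolation=cv2.INTER_CUBIC))
print(ctrl.sense()['ft_force'],ctrl.sense()['eef_pos'])
```

```text
[-17.19810016   6.40065178  37.62346363]
[-7.93159599  3.50320495 15.44417398] [556.1844663  -72.95907184 150.84620362]
```

View pics/r_scene.png

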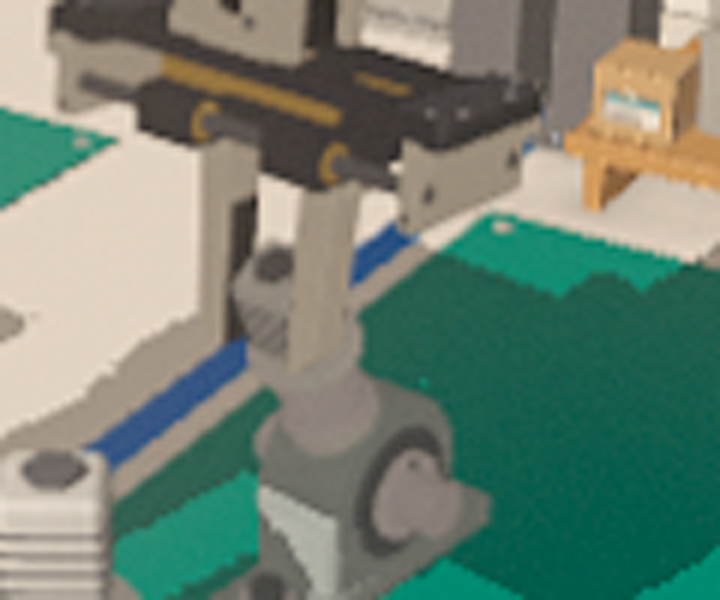

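View pics/r_wrist.png

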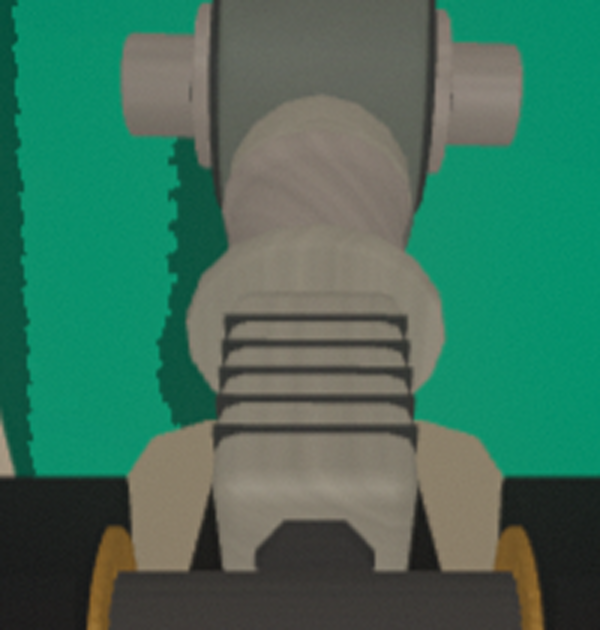

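Run:
```python
from fit2 import *
fit('r.npy',210,120,6,(270,263),(240,361),156,177.3,267)
f=cv2.imread('pics/r_wrist.png')[60:260,180:460];cv2.imwrite('pics/r_wc.png',cv2.resize(f,None,fx=2.5,fy=2.5))
f=cv2.imread('pics/r_scene.png')[280:480,220:460];cv2.imwrite('pics/r_sc.png',cv2.resize(f,None,fx=3,fy=3))
```

```text
[26.7  9.2 68.4] [ 1.   0.1 -0.1  0.8  0.4  0.1 -0.5]
axis [-0.372  0.042  0.927] err deg 3.1 mouth [590.9 -77.   91.9] above tip -20.4 lat [-5.6  0.  -2.6]
```

View pics/r_wc.png

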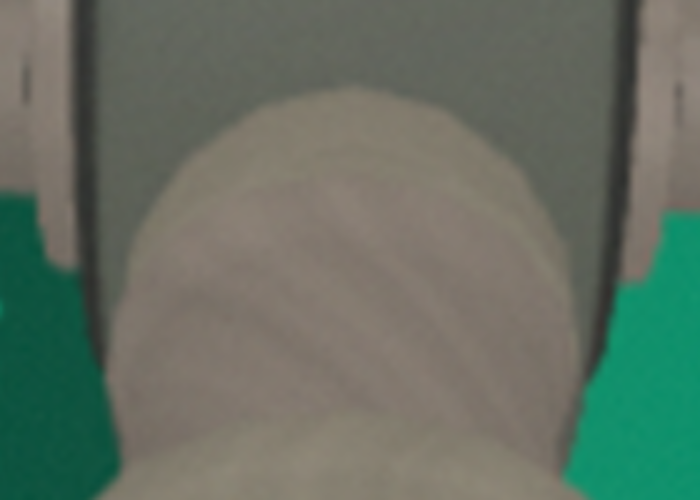

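View pics/r_sc.png

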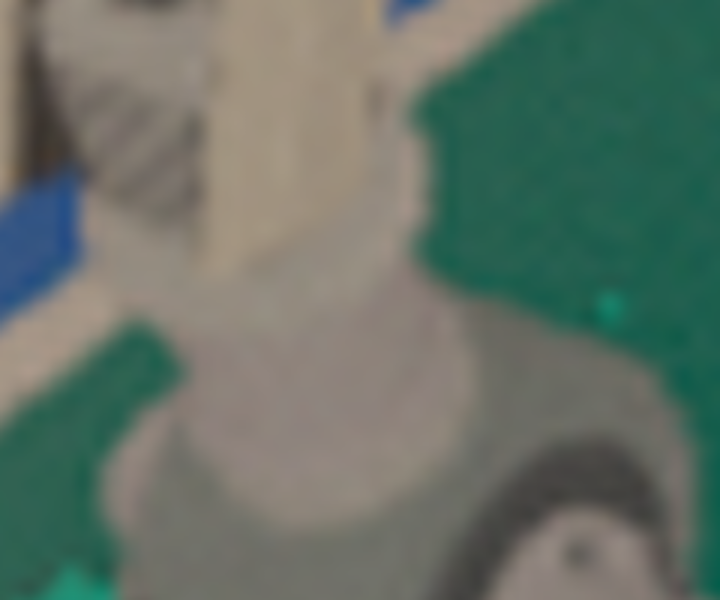

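```bash
for i in 1 2; do :; done; python3 -m inch '2 1 0 0 15;2 1 0 0 15'
python3 - <<'E'
from h import *
mouthgo(-12)
E
python3 -m inch '3 1.5 0 0 15;3 1.5 0 0 15'
python3 - <<'E'
from h import *
mouthgo(-12)
E
```

```text
clock: 13.98
eef_pos: [556.6, -72.8, 151.0]
tool_rot: [-0.511, -0.491, 0.548, -0.445]
ft_force: [-21.9, 2.7, 26.1]
grip_width: 29.9
clk 13.98 pos [556.6 -72.8 151. ] F [-21.9   2.7  26.1] mouth [589.5 -76.7  88.5] axis ang 6.1 x [-0.082  0.014 -0.997]
mouth above tip -22.9 lateral [-8.1  0.6 -3.8]
d tool [-13.9   2.3  -0.6]
clock: 14.15
eef_pos: [557.1, -72.8, 151.0]
tool_rot: [-0.51, -0.491, 0.549, -0.444]
ft_force: [-28.4, 4.6, 36.9]
grip_width: 29.9
clk 14.15 pos [557.1 -72.8 151. ] F [-28.4   4.6  36.9] mouth [589.7 -76.6  88.3] axis ang 6.3 x [-0.085  0.014 -0.996]
mouth above tip -23.1 lateral [-7.9  0.6 -3.7]
d tool [-14.    2.   -0.5]
```

Run:
```python
from h import *
s=ctrl.sense();np.save('t.npy',np.r_[s['eef_pos'],s['tool_rot']])
f=ctrl.grab_frame('scene')[120:220,210:330,::-1];cv2.imwrite('pics/t_scene.png',cv2.resize(f,None,fx=6,fy=6,interpolation=cv2.INTER_CUBIC))
f=ctrl.grab_frame('wrist')[80:290,150:350,::-1];cv2.imwrite('pics/t_wrist.png',cv2.resize(f,None,fx=3,fy=3,interpolation=cv2.INTER_CUBIC))
print(ctrl.sense()['ft_force'],ctrl.sense()['eef_pos'])
st={'eef_pos':s['eef_pos'],'tool_rot':s['tool_rot']}
# where should boss rim (r=20) and seated mouth rim appear in wrist view
B=TIP-24.5*N
u=np.cross(N,[0,1,0]);u/=np.linalg.norm(u);v=np.cross(N,u)
img=cv2.imread('pics/t_wrist.png');im2=cv2.imread('pics/t_scene.png')
for r,o,col in((20,B,(0,0,255)),(8,TIP-5*N,(255,0,0))):
    X=[o+r*(u*np.cos(a)+v*np.sin(a)) for a in np.linspace(0,6.28,40)]
    cv2.polylines(img,[np.array([(proj('wrist',x,st)-[150,80]+.5)*3 for x in X]).astype(int)],True,col,1)
    cv2.polylines(im2,[np.array([(proj('scene',x)-[210,120]+.5)*6 for x in X]).astype(int)],True,col,1)
cv2.imwrite('pics/t_w2.png',img);cv2.imwrite('pics/t_s2.png',im2)
```

```text
[-27.3866331    5.20897969  34.97955185] [557.09848745 -72.76789393 150.97577239]
```

View pics/t_w2.png

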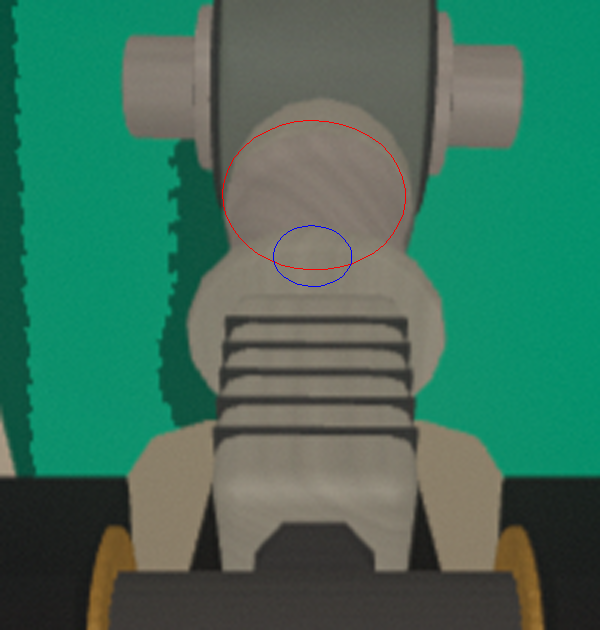

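View pics/t_s2.png

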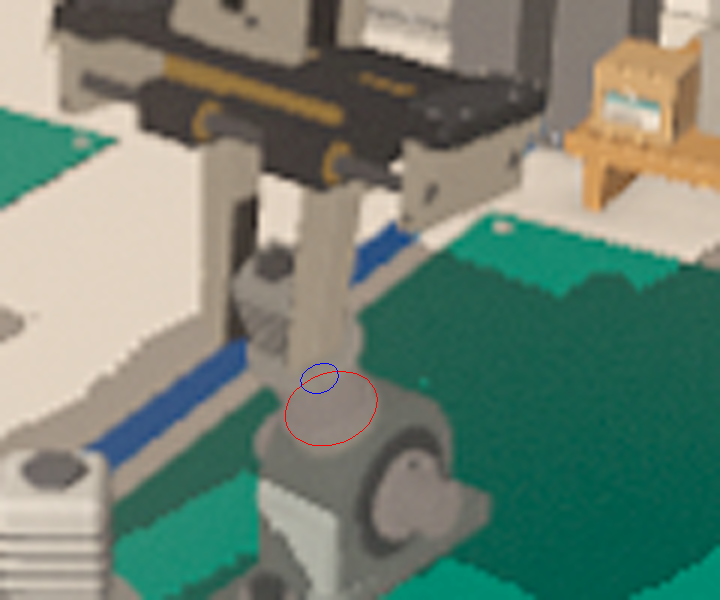

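```bash
python3 -m inch '0 -2 0 0 15;0 0 0 0 15'
python3 - <<'E'
from h import *
mouthgo(-12)
E
python3 -m inch '2 -1 0 0 15;3 0 0 0 15'
python3 - <<'E'
from h import *
mouthgo(-12)
E
```

```text
clock: 14.42
eef_pos: [555.4, -72.7, 154.0]
tool_rot: [-0.511, -0.491, 0.548, -0.445]
ft_force: [-5.0, -0.5, 1.7]
grip_width: 29.8
clk 14.42 pos [555.4 -72.7 154. ] F [-5.  -0.5  1.7] mouth [588.2 -76.5  91.5] axis ang 6.1 x [-0.082  0.013 -0.997]
mouth above tip -19.6 lateral [-8.   0.5 -3.7]
d tool [-11.    3.9  -0.6]
clock: 14.58
eef_pos: [555.3, -72.7, 151.5]
tool_rot: [-0.512, -0.489, 0.547, -0.447]
ft_force: [1.9, -0.5, 10.9]
grip_width: 29.8
clk 14.58 pos [555.3 -72.7 151.5] F [ 1.9 -0.5 10.9] mouth [588.5 -76.7  89.2] axis ang 5.8 x [-0.077  0.012 -0.997]
mouth above tip -21.8 lateral [-8.7  0.5 -4. ]
d tool [-13.3   3.5  -0.7]
```

```bash
python3 -m inch '-2 -1 0 0 15;-2 -1 0 0 15'
python3 - <<'E'
from h import *
mouthgo(-12)
E
python3 -m inch '-2 -1 0 0 15'
python3 - <<'E'
from h import *
mouthgo(-12)
E
```

```text
clock: 14.75
eef_pos: [553.8, -72.5, 155.6]
tool_rot: [-0.512, -0.489, 0.547, -0.447]
ft_force: [2.6, -0.7, -5.3]
grip_width: 29.6
clk 14.75 pos [553.8 -72.5 155.6] F [ 2.6 -0.7 -5.3] mouth [587.  -76.5  93.3] axis ang 5.7 x [-0.076  0.012 -0.997]
mouth above tip -17.5 lateral [-8.3  0.4 -3.8]
d tool [-9.2  5.2 -0.7]
clock: 14.83
eef_pos: [553.2, -72.5, 157.0]
tool_rot: [-0.512, -0.489, 0.547, -0.447]
ft_force: [12.1, -2.7, -15.8]
grip_width: 29.7
clk 14.83 pos [553.2 -72.5 157. ] F [ 12.1  -2.7 -15.8] mouth [586.5 -76.5  94.7] axis ang 5.7 x [-0.075  0.012 -0.997]
mouth above tip -16.0 lateral [-8.2  0.3 -3.8]
d tool [-7.9  5.9 -0.8]
```

```bash
python3 -m inch '4 1 0 0 15;3 1 0 0 15;3 1 0 0 15'
python3 - <<'E'
from h import *
mouthgo(-12)
E
python3 -m inch '2 0.5 0 0 15;2 0.5 0 0 15'
python3 - <<'E'
from h import *
mouthgo(-12)
s=ctrl.sense();np.save('u.npy',np.r_[s['eef_pos'],s['tool_rot']])
f=ctrl.grab_frame('scene')[120:220,210:330,::-1];cv2.imwrite('pics/u_scene.png',cv2.resize(f,None,fx=6,fy=6,interpolation=cv2.INTER_CUBIC))
f=ctrl.grab_frame('wrist')[80:290,150:350,::-1];cv2.imwrite('pics/u_wrist.png',cv2.resize(f,None,fx=3,fy=3,interpolation=cv2.INTER_CUBIC))
print(ctrl.sense()['ft_force'],ctrl.sense()['eef_pos'])
E
```

```text
clock: 15.08
eef_pos: [556.4, -72.8, 150.0]
tool_rot: [-0.513, -0.488, 0.546, -0.448]
ft_force: [-20.6, 3.1, 45.9]
grip_width: 30.0
clk 15.08 pos [556.4 -72.8 150. ] F [-20.6   3.1  45.9] mouth [589.9 -76.8  87.8] axis ang 5.5 x [-0.071  0.011 -0.997]
mouth above tip -23.7 lateral [-8.   0.4 -3.7]
d tool [-14.5   2.   -0.7]
clock: 15.25
eef_pos: [556.7, -72.8, 150.1]
tool_rot: [-0.513, -0.488, 0.546, -0.448]
ft_force: [-15.6, 2.6, 25.0]
grip_width: 29.9
clk 15.25 pos [556.7 -72.8 150.1] F [-15.6   2.6  25. ] mouth [590.2 -76.8  87.9] axis ang 5.5 x [-0.071  0.011 -0.997]
mouth above tip -23.7 lateral [-7.7  0.4 -3.6]
d tool [-14.3   1.7  -0.7]
[-15.01769381   2.69459191  24.85241873] [556.6594059  -72.81242205 150.057586  ]
```

View pics/u_scene.png

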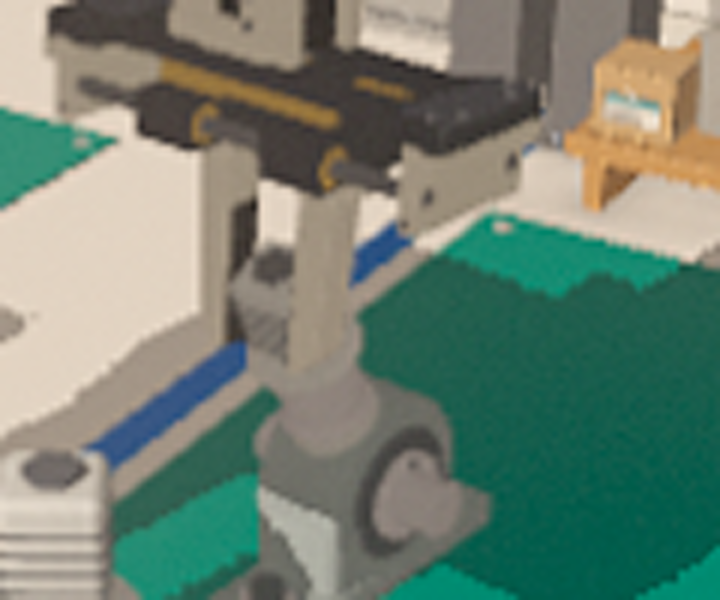

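View pics/u_wrist.png

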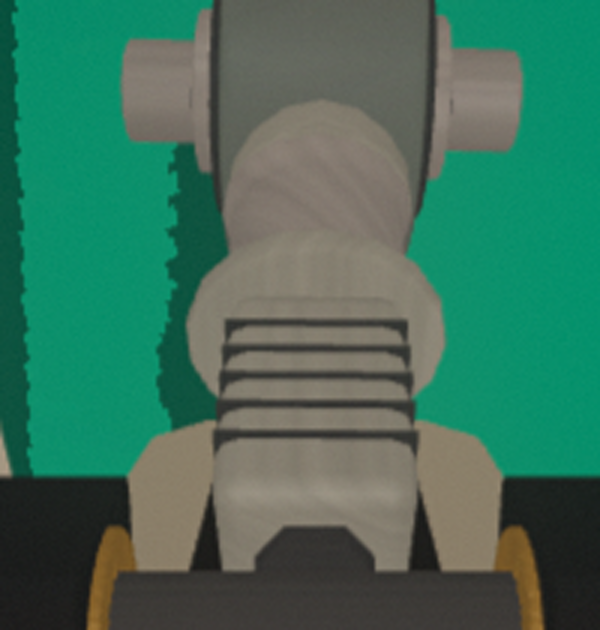

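Run:
```python
from fit2 import *
fit('u.npy',210,120,6,(272,264),(240,361),156.7,179,269)
c=np.load('u.npy');st={'eef_pos':c[:3],'tool_rot':c[3:]}
print('grasp pt',coup(0,0,70,st,70))
```

```text
[26.9  8.8 68. ] [ 0.5  0.2  0.   0.9  0.9 -0.  -0.9]
axis [-0.385  0.046  0.922] err deg 2.3 mouth [591.9 -77.   91.8] above tip -20.9 lat [-4.8  0.1 -2.2]
grasp pt [557.05391504 -72.8704845  155.07959487]
```

Run:
```python
from h import *
s=ctrl.sense();print(s['clock'],s['ft_force'],s['eef_pos'],s['grip_width'],s['joint_velocities'].round(3))
print(ctrl.hand_in())
```

```text
15.35 [-15.01769381   2.69459191  24.85241873] [556.6594059  -72.81242205 150.057586  ] 29.855680014818468 [ 0.001  0.002  0.001  0.    -0.     0.   ]
the job is handed in; nothing more can be done
None
```

I picked up the smallest coupler, snapped it over the tilted nipple's head, pushed it to a hard stop on the boss, and handed in at 15.35 s still gripping and pushing. No verdict was reported, so the final state rests on my own checks.

**How it went:** The moves could only turn the tool about its own axis. So I tilted the coupler in the grip by pushing its mouth against the foot of the block. I then turned it half round, set it over the nipple and pushed it on along the nipple's axis.

**Checks that passed:**
- **Snap:** a short pull-back met about 17 N of holding force, so the head is caught.
- **Home:** from that pull-back I pushed it back about 7 mm to a hard stop, which matches full cup travel.
- **Push:** it was steady at about 30 N, nearly in line with the nipple. The arm was at rest and the grip measured 29.9 mm, about the width of the coupler's grip.

**Checks that were imperfect or disagreed:**
- **Angle:** the image fit puts the coupler about 2° off the nipple's axis. Working from the boss position instead gives under 1°. Both are inside the 5.7° (0.1 rad) limit.
- **Position:** the same fit put the mouth about 5 mm off the axis and 3–4 mm above the boss. That contradicts the snap and the hard stop, so I took it as camera error.
- **First grasp:** I lifted before the fingers had closed, left the coupler standing, and gripped it properly on the second try.
- **Other things moved:** a look-alike coupler near the block was nudged a few millimetres on a retreat. I moved nowhere near the listed bystanders, but I did not measure their positions at the end.
- **Forces:** the wrist force peaked at about 50 N, well under the 120 N limit.

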